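# Load the index table and turn it on to the gauge

## Robot

A 6-joint arm with a two-finger parallel gripper is mounted at the origin on a cart in front of the work surface, level with it; the furniture and walls round the work are solid. World frame = base frame: x ahead of the robot, y to its left, z up, the work surface at z = 0. Lengths are in mm, angles in rad, forces in N, time in s.
With the tool pointing down it reaches from about 350 to 775 mm from the base axis. Payload 7.3 kg.
Tool frame: the origin (TCP) lies midway between the tips of the shut fingers; the grasp point (between the pads) lies 19 mm behind it (grasp_offset is the z of the grasp point in the tool frame, in mm); z points along the fingers, y is the direction in which the jaws open and shut (so a half turn about z gives the same grasp; the last joint's range is limited). The gripper opens to 92 mm and grips with 3 to 60 N. Pads are 19 mm wide; open, the fingers measure 130 mm over their backs; the gripper's body (75 mm by 190 mm) begins 47 mm behind the grasp point.
Start: joints at [1.187, 0.342, 1.524, -0, 1.275, -0.146], TCP at [123.655, 510.249, 226.741] pointing down, gripper open.
Joint ranges: [-2.53, 2.53], [-0.77, 2.02], [0.04, 2.7], [-1, 4.14], [0.28, 2.66], [-3.11, 3.11]. Speed limits (rad/s): [2.57, 2.57, 3.14, 3.14, 3.14, 3.14].

## Interface

Orientations are given as [roll, pitch, yaw] about the fixed x, y, z axes, in that order (R = Rz(yaw) Ry(pitch) Rx(roll)).
In Python, from plant import get_obs, capture, camera_model, close_job, boxes_of, regions_of, place_of, grasp_offset gives the robot as it stands. The module is installed in compiled form; this text tells all that it offers.
- The arm moves only by the tool send_rows, never from a script. Its argument "targets" is a list that holds one entry, the list of rows, each a list of 7 numbers: the turn, a rotation vector about the tool's x, y, z in degrees, then the shift along the tool's x, y, z in mm, then the closure, from -1 (fully open) to 1 (shut). A call has 1 to 5 rows; each row is the pose to reach, as a shift and turn from the pose commanded when the call began, along the tool's axes at that moment; what a row does not reach only later rows make up. A row lasts 1/12 s, in which the tool goes at most 41.7 mm and 7.16 degrees, less where a joint would pass 70% of its speed; a pose out of reach is approached as far as the arm can. A call with a gripper value outside its range is refused whole. The fingers move at their own pace and stop on an object; the grip force is fixed at half the most. Time passes only in rows, so rows that repeat a pose let the fingers close. It gives the time, the measured TCP pose, the force and the opening at its end, in the units of the state.
- get_obs(): the state, without advancing time (a new reading comes with each control period).
- capture(name): name is "scene" or "top"; returns the picture (384x512x3 uint8, red, green, blue); there is no depth.
- camera_model(name): a dict with "K" (3x3 intrinsics, pixels), "world_to_cam" (4x4, takes a point from world to camera coordinates). Camera axes: x right, y up, looking along -z (the intrinsics and any distortion apply to the point x, -y, -z); pixel columns grow to the right and rows downward; lengths in mm; the calibration is good to about 2 mm. A picture is of the moment at which its call begins. camera_model takes no time and is no camera call.
- close_job(): hands the job in, once; it reports no verdict.
Trained networks look in the newest picture that a camera, given by its name, has taken for a name from the list of things; names that differ only in an ending like _2 or _b are one class to them, and where a whole thing is asked for, a point or a joint stands for the part that bears it (a point fixed in the world has none). Each returns a list of dicts, best first, with "conf" (0 to 1); they miss things now and then, are a little off and sometimes report something else, mostly with a low value. They report only what shows in the picture. A call takes as long as a camera call. They do not tell look-alikes from the thing itself.
- boxes_of(label, camera): "location" ([row, column] in pixels, amid what is visible of it).
- regions_of(label, camera): "region" (384x512 bool, what is visible of it) and "location" ([row, column] in pixels, amid what is visible of it).
- place_of(label, camera): "location" ([row, column] in pixels: a listed point, or the origin of a listed thing).
The state is a dict: "time": time; "joint_positions": joint angles; "dq": joint speeds; "tau": joint torques, N m; "tool_pos": TCP position; "tcp_rot": TCP orientation; "contact_force": force on the tool from outside, world axes, zero at the start; "moment": the same for the moment, N m; "grip_width": finger opening in mm.
Only numpy, scipy, OpenCV 4.12 (cv2) and the standard library are available. Lean on these libraries where they do the work, as an engineer would, in place of code of your own. Each camera call takes 0.05 s, during which the arm holds its last target.

## Task

Take the plain block (not the stepped one) out of the two-slot rack, stand it upright on the free bench top so that you can take it again by its other pair of faces, and seat it fully down in the empty nest of the index table, at the pointer. Let go of it, then push the table smoothly round clockwise, seen from above, by one position and no further, so that it clicks into the next detent with the block at the dial gauge. Leave the other blocks in their places and do not disturb the jar.

Things in the scene. Friction and masses are not known exactly. Their poses are not given: they have to be found in the camera images.
- index_table: Fixed grey base, 292 mm in diameter, of a rotary index table. Origin: on the bench, on the vertical turning axis. Its -x is the loading side (pointer), its +y the side of the dial gauge. On it turns an aluminium disc, 296 mm in diameter, top 52 mm above the bench, with four nests 90 degrees apart, four upright push pins between them and a low hub (68 mm high, 48 mm wide).
- rotor (a joint): Angle of the disc, growing clockwise seen from above; starts at 0 in a detent, the empty nest at the pointer. The next detent is at 1.571. Leaving a detent takes about 11 N at a push pin; between detents it takes under 1 N and the disc stays where it is left. Within about 0.1 rad of a detent a sprung ball draws the disc into it.
- nest_front (a point): Centre of the floor of the empty nest, 58 mm above the bench, 85 mm from the table's axis, starting at -x of the base. Its x axis is radial. Two tall cheeks (65 mm apart, 8 mm thick, 24 mm wide, tops 80 mm above this floor) stand tangentially on either side; radially only lips 12 mm high, 41 mm apart. A block stands in it with its own x radial, either way round.
- nest_left (a point): Centre of the floor of the nest that starts at the gauge, +y of the base, filled by done_left; 58 mm above the bench, 85 mm from the table's axis. Turns with the disc.
- nest_right (a point): Centre of the floor of the nest that starts at -y of the base, filled by done_right; 58 mm above the bench, 85 mm from the table's axis. Turns with the disc.
- nest_back (a point): Centre of the floor of the nest that starts at +x of the base, filled by done_back; 58 mm above the bench, 85 mm from the table's axis. Turns with the disc.
- pin_fr (a point): Centre of the top of the disc's steel push pin that starts at the front right of the base (between its -x and -y) and must end at the front left: 16 mm thick, standing 70 mm above the disc (top 122 mm above the bench), 135 mm from the table's axis, half-way between two nests. Turns with the disc.
- pin_fl (a point): Centre of the top of the disc's steel push pin that starts at the front left of the base (between its -x and +y): 16 mm thick, standing 70 mm above the disc (top 122 mm above the bench), 135 mm from the table's axis, half-way between two nests. Turns with the disc.
- load_pointer (a point): Top of the fixed loading pointer: a small dark block 26 mm wide, 54 mm high, 153 to 171 mm from the table's axis.
- gauge_tip (a point): End of the fixed dial gauge's plunger, 118 mm above the bench, pointing at the table's axis. The gauge's post, 146 mm high, stands 197 mm from the axis.
- rack: Fixed rack of dark steel and light wood, 90 mm (x) by 140 mm (y), two slots 70 mm apart along y, slot floors 12 mm above the bench. Origin: on the bench, under its middle. Wooden cheeks (8 mm thick, 44 mm wide, tops 90 mm above the bench) cover the 60 mm wide faces of a block in a slot; its 36 mm wide faces, looking along the rack's x, are free.
- block: The plain block to load: aluminium, 36 mm (x) by 60 mm (y) by 80 mm high (z), about 0.4 kg, flat top with two dark bores. Origin: centre of its underside. It starts in either slot of the rack, its y axis along the rack's x.
- stepped_block: A block that stays in the rack: same 36 by 60 mm foot and 80 mm high, but half of its top is cut down to 52 mm. Origin: centre of its underside.
- done_back: Plain block like the one to load, already in the back nest; it stays there and rides with the disc. Origin: centre of its underside.
- done_left: The same, in the nest that starts at the gauge.
- done_right: The same, in the nest that starts opposite the gauge.
- jar_by: White jar with a screw lid, 50 mm in diameter, 66 mm high, standing on the bench between rack and table. Origin: centre of its underside.
There are look-alikes about, which are no part of the job. Leave any turquoise look-alike of the done_left alone.

How it is judged:
By the outcome, as a careful person would: the job done as asked, in the order asked, and still so for the second after the job is handed in, with the robot touching nothing.
It also fails if it takes over 67 s, if anything falls off the work surface, if the arm or the gripper's body presses on something with over 40 N, if the wrist force passes 120 N, or if a joint passes its speed limit or range.

## Working session

There is one attempt and no reset: what is moved stays moved. The work goes in short steps, Python scripts to look and compute and a tool call to move; the robot and the scene stay as the last step left them, time stands still between calls to the robot, and variables do not carry over. Pictures are saved under pics/ and viewed, and the job is handed in when it is done.

Besides the shell and the picture viewer there is one more tool, called in YAML: its name, and indented under it one key for each argument. send_rows: Moves the arm, as the interface text tells. Its arguments: {"type":"object","properties":{"targets":{"type":"array","items":{"type":"array","items":{"type":"array","items":{"type":"number"}}}}},"required":["targets"]}

```bash
mkdir -p pics
python3 - <<'E'
from plant import *
import cv2,numpy as np
o=get_obs(); print({k:np.round(v,3).tolist() for k,v in o.items()}, grasp_offset if not callable(grasp_offset) else grasp_offset())
for n in ("scene","top"):
    im=capture(n); cv2.imwrite(f"pics/{n}0.png",cv2.resize(im[:,:,::-1],(800,600)))
    m=camera_model(n); print(n,m)
E
```

```text
{'time': 0.0, 'joint_positions': [1.187, 0.343, 1.525, -0.0, 1.275, -0.146], 'dq': [0.002, -0.001, -0.002, -0.0, 0.0, 0.001], 'tau': [-0.0, -43.124, -24.422, 0.072, 0.056, -0.0], 'tool_pos': [123.498, 509.844, 226.053], 'tcp_rot': [-3.14, -0.0, 2.904], 'contact_force': [1.448, 0.275, -0.045], 'moment': [-0.065, -0.021, -0.002], 'grip_width': 91.889} -18.8
scene {'K': array([[404.72157556,   0.        , 248.41808217],
       [  0.        , 404.72157556, 194.15698632],
       [  0.        ,   0.        ,   1.        ]]), 'world_to_cam': array([[-3.32048312e-02,  9.99405674e-01,  9.25951386e-03,
        -1.00673596e+01],
       [-5.18212493e-01, -2.51378938e-02,  8.54882389e-01,
         1.81984848e+02],
       [ 8.54607074e-01,  2.35878297e-02,  5.18739205e-01,
        -1.65785848e+03],
       [ 0.00000000e+00,  0.00000000e+00,  0.00000000e+00,
         1.00000000e+00]])}
top {'K': array([[403.35953646,   0.        , 256.08640009],
       [  0.        , 403.35953646, 189.95766418],
       [  0.        ,   0.        ,   1.        ]]), 'world_to_cam': array([[ 8.13971518e-03, -9.99628278e-01, -2.60202018e-02,
         5.00171169e+01],
       [ 9.92807474e-01,  4.97051723e-03,  1.19618614e-01,
        -5.80250360e+02],
       [-1.19444816e-01, -2.68067123e-02,  9.92478884e-01,
        -1.21368855e+03],
       [ 0.00000000e+00,  0.00000000e+00,  0.00000000e+00,
         1.00000000e+00]])}
```

View pics/scene0.png

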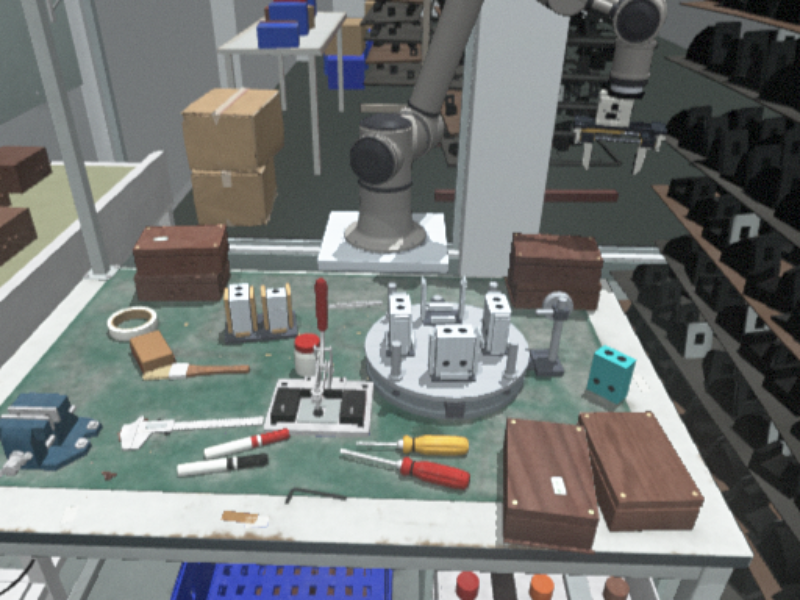

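View pics/top0.png

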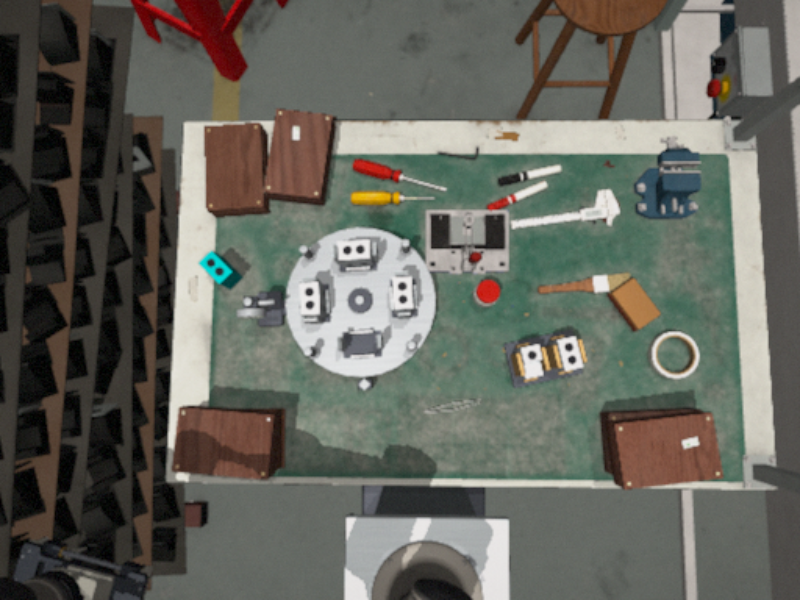

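The scene picture shows the rack at about (262,305) and the table at (445,355), with the jar at (308,350) beside a toggle-clamp fixture. The top picture shows the rack at (545,358), the table at (360,300) and the empty nest at (362,343). Next I'll run the networks and zoom in.

```bash
cat > h.py <<'E'
from plant import *
import cv2,numpy as np
def ray(n,rc):
    m=camera_model(n);K=m["K"];T=m["world_to_cam"];R=T[:3,:3];t=T[:3,3]
    r,c=rc; d=np.array([(c-K[0,2])/K[0,0],-(r-K[1,2])/K[1,1],-1.]); return -R.T@t, R.T@d
def atz(n,rc,z):
    o,d=ray(n,rc); return o+d*(z-o[2])/d[2]
def proj(n,P):
    m=camera_model(n);p=m["world_to_cam"]@np.r_[P,1]; K=m["K"]; return np.array([-K[1,1]*p[1]/-p[2]+K[1,2],K[0,0]*p[0]/-p[2]+K[0,2]])
E
python3 - <<'E'
from h import *
Z=dict(index_table=0,nest_front=58,nest_left=58,nest_right=58,nest_back=58,pin_fr=122,pin_fl=122,load_pointer=54,gauge_tip=118,rack=0,block=12,stepped_block=12,done_left=58,done_right=58,done_back=58,jar_by=0)
for n in ("top","scene"):
    im=capture(n)
    cv2.imwrite(f"pics/raw_{n}.png",im[:,:,::-1])
    for l,z in Z.items():
        print(n,l,[(round(float(p["conf"]),2),np.round(p["location"],1).tolist(),np.round(atz(n,p["location"],z)[:2]).tolist()) for p in place_of(l,n)[:3]])
im=cv2.imread("pics/raw_top.png")
cv2.imwrite("pics/rz.png",cv2.resize(im[195:255,310:400],None,fx=8,fy=8,interpolation=cv2.INTER_CUBIC))
im=cv2.imread("pics/raw_scene.png")
cv2.imwrite("pics/rz2.png",cv2.resize(im[165:235,130:220],None,fx=8,fy=8,interpolation=cv2.INTER_CUBIC))
print(get_obs()["time"])
E
```

```text
top index_table [(0.71, [196.0, 233.3], [564.0, 127.0])]
top nest_front [(0.96, [219.2, 230.2], [488.0, 131.0]), (0.49, [229.8, 349.2], [459.0, -226.0])]
top nest_left [(0.87, [196.9, 202.2], [555.0, 217.0])]
top nest_right [(0.98, [190.6, 259.0], [575.0, 44.0]), (0.52, [189.0, 309.3], [581.0, -108.0])]
top nest_back [(0.64, [162.0, 228.8], [663.0, 138.0])]
top pin_fr [(0.94, [221.6, 262.2], [479.0, 33.0])]
top pin_fl [(0.75, [222.9, 194.7], [474.0, 227.0])]
top load_pointer [(0.86, [242.3, 236.1], [419.0, 112.0]), (0.67, [222.4, 196.2], [478.0, 234.0]), (0.63, [191.7, 174.8], [571.0, 303.0])]
top gauge_tip [(0.59, [191.5, 176.6], [564.0, 283.0])]
top rack [(0.58, [229.6, 348.9], [461.0, -237.0])]
top block [(0.55, [229.3, 360.7], [462.0, -271.0]), (0.21, [191.5, 175.2], [577.0, 311.0])]
top stepped_block [(0.54, [230.8, 333.5], [456.0, -187.0])]
top done_left [(0.92, [178.1, 142.4], [612.0, 403.0])]
top done_right [(0.79, [189.1, 257.0], [580.0, 50.0]), (0.48, [229.0, 348.9], [461.0, -225.0])]
top done_back [(0.8, [167.0, 229.7], [648.0, 135.0])]
top jar_by [(0.68, [189.2, 306.7], [
[... 506 characters left out ...]
nter [(0.84, [190.0, 280.1], [409.0, 123.0])]
scene gauge_tip [(0.86, [195.1, 342.2], [537.0, 289.0])]
scene rack [(0.57, [212.0, 167.1], [470.0, -228.0]), (0.33, [230.9, 286.9], [552.0, 141.0])]
scene block [(0.98, [206.1, 155.1], [456.0, -267.0])]
scene stepped_block [(0.85, [207.2, 177.6], [459.0, -196.0]), (0.35, [217.6, 255.5], [505.0, 48.0])]
scene done_left [(0.9, [217.7, 314.7], [564.0, 215.0]), (0.75, [249.5, 388.2], [698.0, 386.0]), (0.69, [208.3, 176.4], [535.0, -182.0])]
scene done_right [(0.69, [215.7, 255.5], [562.0, 48.0]), (0.36, [219.9, 311.7], [576.0, 206.0])]
scene done_back [(0.85, [235.6, 290.2], [651.0, 141.0])]
scene jar_by [(0.54, [236.7, 197.4], [591.0, -116.0])]
1.8
```

View pics/rz.png

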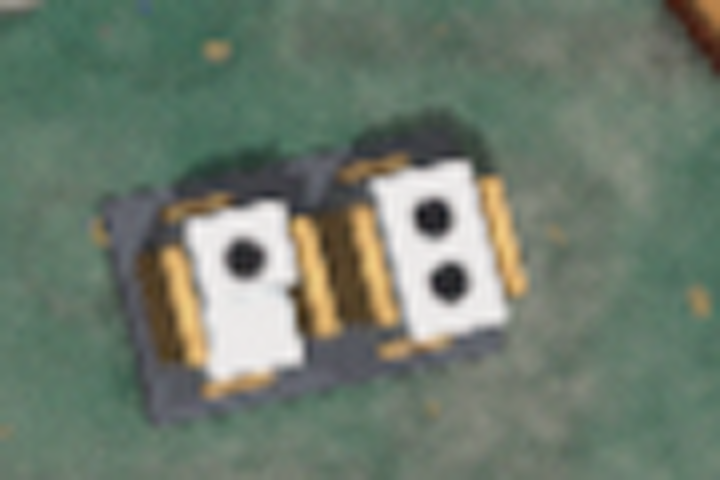

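View pics/rz2.png

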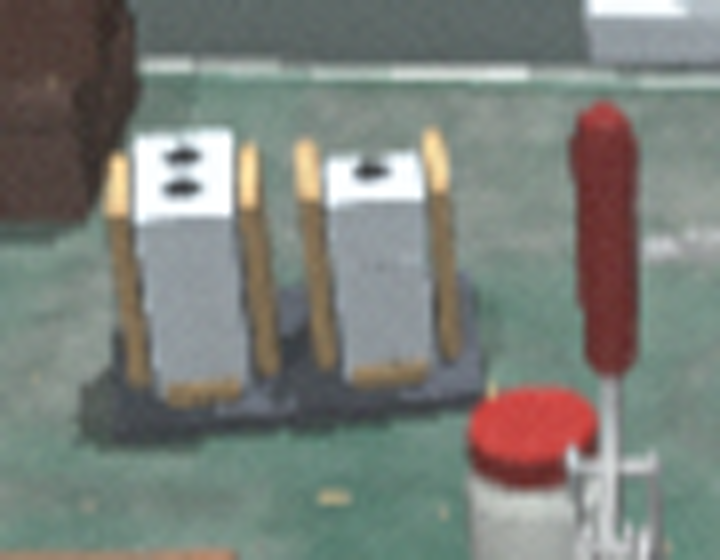

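The plain block, with two bores, is in the right-hand (-y) slot in the top view, and the stepped one is in the left. Next I'll zoom in on the table and fit poses.

Run:
```python
import cv2
im=cv2.imread("pics/raw_top.png")
cv2.imwrite("pics/tz.png",cv2.resize(im[140:255,170:290],None,fx=5,fy=5,interpolation=cv2.INTER_CUBIC))
im=cv2.imread("pics/raw_scene.png")
cv2.imwrite("pics/tz2.png",cv2.resize(im[165:275,225:365],None,fx=5,fy=5,interpolation=cv2.INTER_CUBIC))
```

```text
(no output)
```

View pics/tz.png

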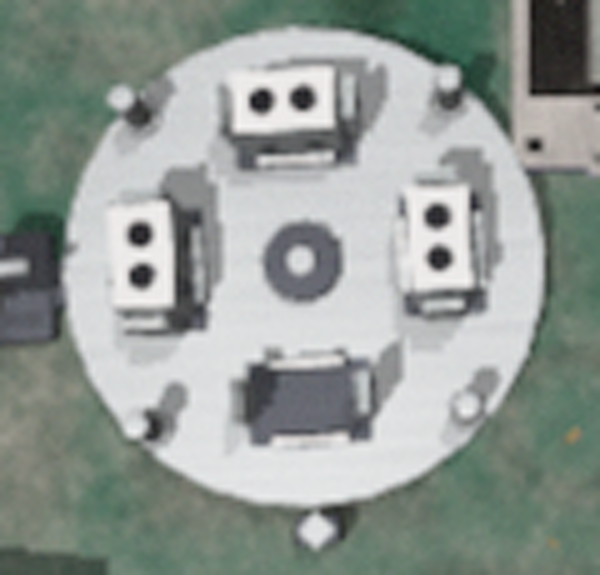

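View pics/tz2.png

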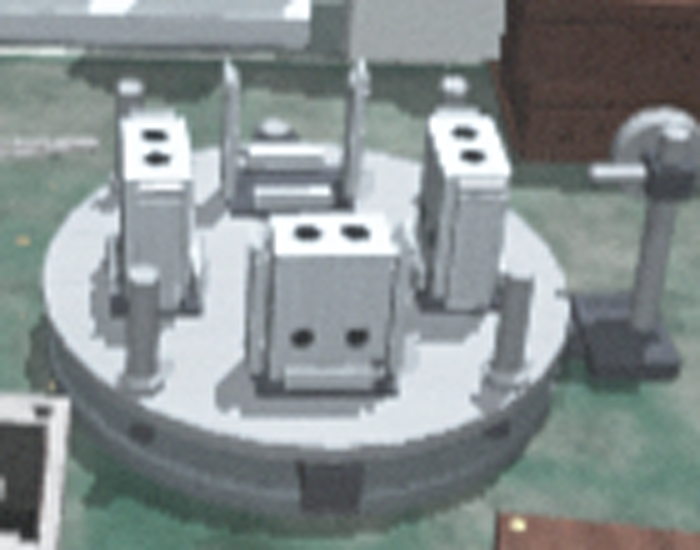

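```bash
cat > fit.py <<'E'
from h import *
from scipy.optimize import least_squares
def up(p,s,c0,r0): return np.array([(p[1]+.5)/s-.5+r0,(p[0]+.5)/s-.5+c0])
def R(a): return np.array([[np.cos(a),-np.sin(a)],[np.sin(a),np.cos(a)]])
q=135/np.sqrt(2)
L={'hub':(0,0,68),'fr':(-q,-q,122),'fl':(-q,q,122),'br':(q,-q,122),'bl':(q,q,122),'B':(85,0,138),'Lf':(0,85,138),'Rt':(0,-85,138)}
top={'hub':(302,260),'bl':(123,98),'br':(450,78),'fl':(143,425),'fr':(468,405),'B':(282,99),'Lf':(141,254.5),'Rt':(438.5,236.5)}
sc={'fr':(130,88),'fl':(455,85),'br':(143,272),'bl':(517,281),'B':(330.5,231.5),'Lf':(468.5,143.5),'Rt':(156,145)}
obs=[('top',k,up(v,5,170,140)) for k,v in top.items()]+[('scene',k,up(v,5,225,165)) for k,v in sc.items()]
def res(p,obs,L,cams):
    out=[]
    for n,k,px in obs:
        if n in cams:
            l=L[k]; xy=p[:2]+R(p[2])@np.array(l[:2]); out.append(proj(n,[*xy,l[2]])-px)
    return np.concatenate(out)
for c in (('top',),('scene',),('top','scene')):
    s=least_squares(res,[565,130,.1],args=(obs,L,c),loss='soft_l1',x_scale=[1,1,.01]); print('table',c,s.x.round(3)); print(res(s.x,obs,L,c).reshape(-1,2).round(1).tolist())
# block
LB={'c':(0,0,92),'a':(18,30,92),'b':(-18,30,92),'d':(-18,-30,92),'e':(18,-30,92)}
# block y along rack x ; yaw such that local y ~ world x: yaw~ -90deg+..
t={'mid':(441.5,249.5)}
tb={'c':(441.5,249.5),'TL':(372,178),'TR':(470,160),'BR':(508,322),'BL':(412,340)}
sb={'c':(181.5,172),'TL':(133,132),'TR':(233,130),'BR':(243,215),'BL':(137,218)}
# local frame: u=rack x (world +x ish), v=world +y ish; block 60 in u, 36 in v
LB={'c':(0,0,92),'TL':(30,18,92),'TR':(30,-18,92),'BR':(-30,-18,92),'BL':(-30,18,92)}
ob=[('top',k,up(v,8,310,195)) for k,v in tb.items()]
# scene: image rows down = +x, cols right=+y
m={'c':'c','TL':'BR','TR':'BL','BR':'TL','BL':'TR'}
ob+=[('scene',m[k],up(v,8,130,165)) for k,v in sb.items()]
for c in (('top',),('scene',),('top','scene')):
    s=least_squares(res,[460,-267,0.1],args=(ob,LB,c),loss='soft_l1',x_scale=[1,1,.01]); print('block',c,s.x.round(3)); print(res(s.x,ob,LB,c).reshape(-1,2).round(1).tolist())
E
python3 fit.py
```

```text
table ('top',) [5.70470e+02 1.31564e+02 6.90000e-02]
[[0.0, 0.0], [-0.0, -0.1], [-0.3, -0.3], [0.0, -1.3], [-0.1, 0.2], [0.1, 0.3], [0.2, 0.3], [0.0, 0.3]]
table ('scene',) [5.70948e+02 1.32389e+02 5.70000e-02]
[[-0.4, 0.1], [-0.1, 0.2], [0.1, -0.3], [-2.1, 0.3], [0.4, -0.1], [0.4, 0.0], [0.4, -0.1]]
table ('top', 'scene') [5.70549e+02 1.32020e+02 6.40000e-02]
[[0.0, -0.1], [-0.2, -0.1], [-0.2, -0.3], [-0.2, -1.7], [0.1, -0.1], [0.1, 0.3], [0.0, 0.2], [0.1, 0.2], [-0.4, -0.2], [-0.2, -0.2], [0.2, -0.2], [-2.4, 0.3], [0.3, -0.0], [0.2, -0.2], [0.4, -0.3]]
block ('top',) [ 4.69919e+02 -2.63923e+02  2.07000e-01]
[[0.0, -0.1], [0.1, 0.2], [-0.1, 0.0], [-0.1, 0.1], [0.1, -0.1]]
block ('scene',) [ 4.69405e+02 -2.62599e+02  2.59000e-01]
[[0.1, 0.5], [0.9, 0.3], [-0.0, -0.2], [-0.9, -0.7], [0.0, 0.1]]
block ('top', 'scene') [ 4.69716e+02 -2.63374e+02  2.26000e-01]
[[0.1, -0.3], [0.3, -0.2], [-0.2, -0.4], [-0.2, 0.0], [0.3, -0.1], [0.2, 0.2], [0.8, 0.3], [0.1, -0.2], [-0.7, -1.3], [0.0, -0.6]]
```

```bash
python3 - <<'E'
from h import *
def tri(a,b):
    A=[];B=[]
    for n,p in (("top",a),("scene",b)):
        o,d=ray(n,p);d=d/np.linalg.norm(d);M=np.eye(3)-np.outer(d,d);A.append(M);B.append(M@o)
    return np.linalg.lstsq(np.vstack(A),np.hstack(B),rcond=None)[0].round(0)
s=.64
px=lambda x,y:(y*s,x*s)
print("handle top",tri(px(475,258),px(321,284)))
print("handle bottom",tri(px(476,258),px(321,330)))
print("fixture near edge", atz("top",px(467,273),20), atz("scene",px(325,382),20))
print("box near gauge top corner: ", [ (z,atz("top",px(283,410),z).round(0),atz("top",px(277,478),z).round(0)) for z in (60,120)])
print("box scene", tri(px(272,408),px(514,245)))
print("gauge dial", tri(px(247,305),px(560,298)))
print("spring", atz("top",px(425,411),0),atz("top",px(480,400),0))
print("stepped", atz("top",px(532,360),92))
print("turq", atz("top",px(217,268),80))
E
python3 - <<'E'
import cv2
im=cv2.imread("pics/raw_top.png")
cv2.imwrite("pics/bz.png",cv2.resize(im[160:310,100:350],(750,450),interpolation=cv2.INTER_CUBIC))
E
```

```text
handle top [628. -79. 202.]
handle bottom [642. -85. 123.]
fixture near edge [630.65509989 -79.82230064  20.        ] [650.32893788 -77.77814405  20.        ]
box near gauge top corner:  [(60, array([358., 275.,  60.]), array([231., 283.,  60.])), (120, array([362., 263., 120.]), array([241., 270., 120.]))]
box scene [367. 273. 154.]
gauge dial [551. 329. 142.]
spring [355.18432695   3.34892215   0.        ] [ 377.85350466 -106.10372219    0.        ]
stepped [ 456.01482009 -193.87787883   92.        ]
turq [628.9600791  407.80997177  80.        ]
```

View pics/bz.png

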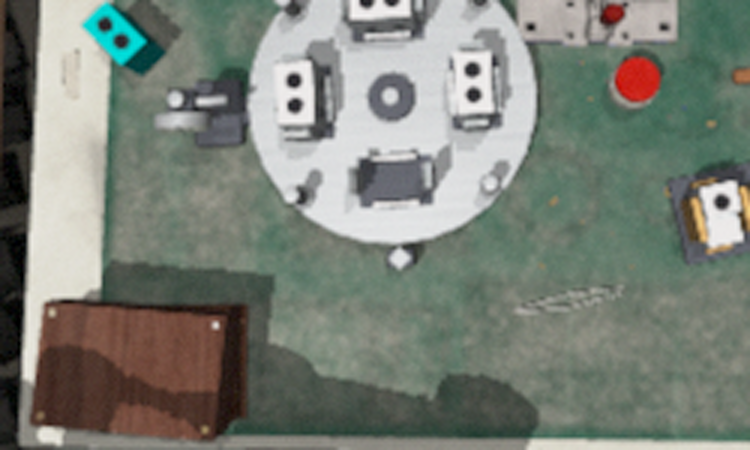

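```bash
cat > g.py <<'E'
import sys
from h import *
from scipy.spatial.transform import Rotation as Ro
# usage: g.py x y z yawdeg [more...]; chained waypoints from the measured pose
o=get_obs(); p=np.array(o["tool_pos"]); Rc=Ro.from_euler('xyz',o["tcp_rot"])
print("t",round(o["time"],2),"pos",p.round(1),"rpy",np.degrees(o["tcp_rot"]).round(1),"F",np.round(o["contact_force"],1),"w",round(o["grip_width"],1))
a=list(map(float,sys.argv[1:]))
for i in range(0,len(a),4):
    t=np.array(a[i:i+3]); Rt=Ro.from_euler('xyz',[180,0,a[i+3]],degrees=True)
    print("->",a[i:i+4],"turn",(Rc.inv()*Rt).as_rotvec(degrees=True).round(2),"shift",Rc.inv().apply(t-p).round(1),"len",np.linalg.norm(t-p).round(0))
    p=t;Rc=Rt
E
python3 g.py 270 400 245 140 400 250 250 120 460 60 250 102 480 -130 240 101.9 469.8 -263.6 160 101.9 469.8 -263.6 45 101.9
```

```text
t 1.8 pos [123.6 510.3 226.7] rpy [180.    0.  166.4] F [ 0.2  0.1 -0. ] w 92.2
-> [270.0, 400.0, 245.0, 140.0] turn [ 1.000e-02 -0.000e+00  2.638e+01] shift [-168.2  -72.7  -18.3] len 184.0
-> [400.0, 250.0, 250.0, 120.0] turn [ 0. -0. 20.] shift [-196.   -31.3   -5. ] len 199.0
-> [460.0, 60.0, 250.0, 102.0] turn [-0. -0. 18.] shift [-194.5  -43.    -0. ] len 199.0
-> [480.0, -130.0, 240.0, 101.9] turn [ 0.  -0.   0.1] shift [-190.   -19.9   10. ] len 191.0
-> [469.8, -263.6, 160.0, 101.9] turn [0. 0. 0.] shift [-128.6  -37.5   80. ] len 156.0
-> [469.8, -263.6, 45.0, 101.9] turn [0. 0. 0.] shift [  0.  -0. 115.] len 115.0
```

send_rows:
  targets:
    - [[0, 0, 5, -34, -15, -4, -1], [0, 0, 10, -67, -29, -7, -1], [0, 0, 16, -101, -44, -11, -1], [0, 0, 21, -135, -58, -15, -1], [0, 0, 26.4, -168, -73, -18, -1]]

```text
time: 2.22
tool_pos: [270.9, 398.7, 245.2]
tcp_rot: [3.141, 0.0, 2.439]
contact_force: [1.1, 0.8, -0.2]
grip_width: 91.6
```

send_rows:
  targets:
    - [[0, 0, 4, -39, -6, -1, -1], [0, 0, 8, -78, -12, -2, -1], [0, 0, 12, -118, -19, -3, -1], [0, 0, 16, -157, -25, -4, -1], [0, 0, 20, -196, -31, -5, -1]]

```text
time: 2.63
tool_pos: [400.8, 248.2, 250.0]
tcp_rot: [3.141, -0.0, 2.09]
contact_force: [1.1, 1.0, 0.7]
grip_width: 92.0
```

send_rows:
  targets:
    - [[0, 0, 4, -39, -9, 0, -1], [0, 0, 7, -78, -17, 0, -1], [0, 0, 11, -117, -26, 0, -1], [0, 0, 14, -156, -34, 0, -1], [0, 0, 18, -194, -43, 0, -1]]

```text
time: 3.05
tool_pos: [459.9, 58.4, 249.9]
tcp_rot: [3.141, 0.0, 1.777]
contact_force: [1.0, 0.5, -0.2]
grip_width: 92.1
```

send_rows:
  targets:
    - [[0, 0, 0, -38, -4, 2, -1], [0, 0, 0, -76, -8, 4, -1], [0, 0, 0, -114, -12, 6, -1], [0, 0, 0, -152, -16, 8, -1], [0, 0, 0, -190, -20, 10, -1]]

```text
time: 3.47
tool_pos: [479.3, -131.5, 239.8]
tcp_rot: [3.141, 0.0, 1.78]
contact_force: [0.8, 0.7, 0.1]
grip_width: 91.7
```

```bash
python3 g.py 469.8 -263.6 160 101.9 469.8 -263.6 45 101.9
```

```text
t 3.47 pos [ 479.3 -131.5  239.8] rpy [180.   0. 102.] F [0.8 0.7 0.1] w 91.7
-> [469.8, -263.6, 160.0, 101.9] turn [0.02 0.   0.07] shift [-127.2  -36.7   79.8] len 155.0
-> [469.8, -263.6, 45.0, 101.9] turn [0. 0. 0.] shift [  0.  -0. 115.] len 115.0
```

Motion tracks well. Now above the block, where I'll check before descending.

send_rows:
  targets:
    - [[0, 0, 0, -32, -9, 20, -1], [0, 0, 0, -64, -18, 40, -1], [0, 0, 0, -96, -28, 60, -1], [0, 0, 0, -127, -37, 80, -1], [0, 0, 0, -127, -37, 80, -1]]

```text
time: 3.88
tool_pos: [467.4, -265.7, 155.7]
tcp_rot: [-3.137, -0.003, 1.775]
contact_force: [-1.3, -0.0, 0.0]
grip_width: 91.7
```

```bash
python3 g.py 469.8 -263.6 45 101.9
python3 - <<'E'
from h import *
im=capture("scene"); cv2.imwrite("pics/s1.png",cv2.resize(im[130:240,100:230,::-1],None,fx=5,fy=5,interpolation=cv2.INTER_CUBIC))
E
```

```text
t 3.88 pos [ 467.4 -265.7  155.7] rpy [-1.798e+02 -1.000e-01  1.017e+02] F [-1.3 -0.   0. ] w 91.7
-> [469.8, -263.6, 45.0, 101.9] turn [-0.24 -0.14 -0.17] shift [  1.2   3.3 110.7] len 111.0
```

View pics/s1.png

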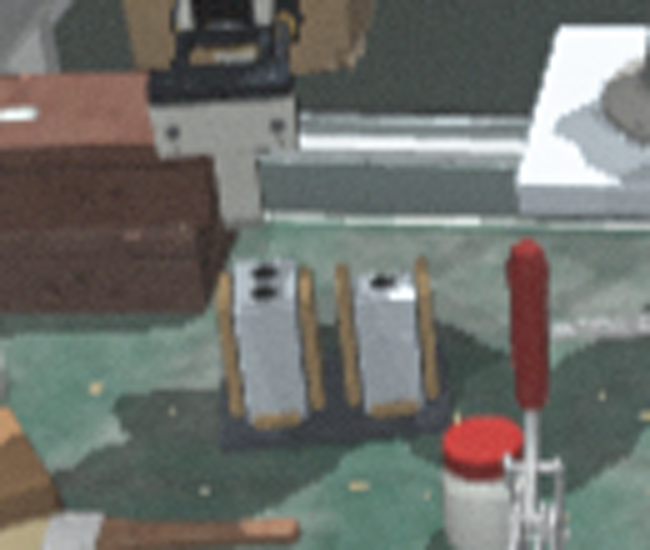

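The gripper is above the block, and the rack blocks are undisturbed. A brown box stands close behind the rack, so I'll check its corner against the gripper body.

Run:
```python
from h import *
exec(open('/dev/stdin').read()) if 0 else None
s=.64
px=lambda x,y:(y*s,x*s)
def tri(a,b):
    A=[];B=[]
    for n,p in (("top",a),("scene",b)):
        o,d=ray(n,p);d=d/np.linalg.norm(d);M=np.eye(3)-np.outer(d,d);A.append(M);B.append(M@o)
    return np.linalg.lstsq(np.vstack(A),np.hstack(B),rcond=None)[0].round(0)
print(tri(px(604,420),px(228,241)),tri(px(717,412),px(136,246)))
print(atz("top",px(604,410),0),atz("top",px(715,408),0), atz("scene",px(228,296),0),atz("scene",px(140,299),0))
print(get_obs()["tool_pos"])
im=cv2.imread("pics/raw_top.png")
cv2.imwrite("pics/bz2.png",cv2.resize(im[200:320,300:500],(800,480),interpolation=cv2.INTER_CUBIC))
```

```text
[ 351. -308.  140.] [ 365. -501.  133.]
[ 360.56471684 -350.65720672    0.        ] [ 366.5464635  -567.82319148    0.        ] [ 336.09094152 -328.04813138    0.        ] [ 357.90273959 -513.64781866    0.        ]
[ 468.10086091 -263.40407638  157.39208224]
```

View pics/bz2.png

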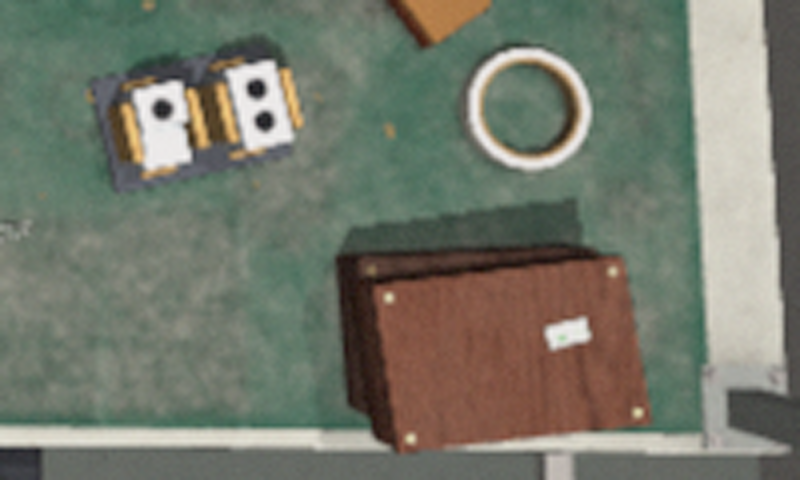

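send_rows:
  targets:
    - [[0, 0, 0, 0, 1, 20, -1], [0, 0, 0, 0, 1, 45, -1], [0, 0, 0, 0, 1, 70, -1], [0, 0, 0, 0, 1, 95, -1], [0, 0, 0, 0, 1, 112, -1]]

```text
time: 4.35
tool_pos: [470.5, -259.8, 46.6]
tcp_rot: [-3.141, -0.001, 1.781]
contact_force: [-0.5, -0.0, 0.6]
grip_width: 92.1
```

send_rows:
  targets:
    - [[0, 0, 0, 0, 0, 0, -1], [0, 0, 0, 0, 0, 0, -1]]

```text
time: 4.52
tool_pos: [470.9, -260.4, 48.0]
tcp_rot: [-3.141, -0.001, 1.781]
contact_force: [0.9, -0.6, 0.6]
grip_width: 91.7
```

```bash
python3 g.py 469.8 -263.6 45 101.9
python3 - <<'E'
from h import *
im=capture("scene"); cv2.imwrite("pics/s2.png",cv2.resize(im[130:240,100:230,::-1],None,fx=5,fy=5,interpolation=cv2.INTER_CUBIC))
E
```

```text
t 4.52 pos [ 470.9 -260.4   48. ] rpy [-180.   -0.  102.] F [ 0.9 -0.6  0.6] w 91.7
-> [469.8, -263.6, 45.0, 101.9] turn [-0.02 -0.04  0.13] shift [-2.9 -1.7  3. ] len 5.0
```

View pics/s2.png

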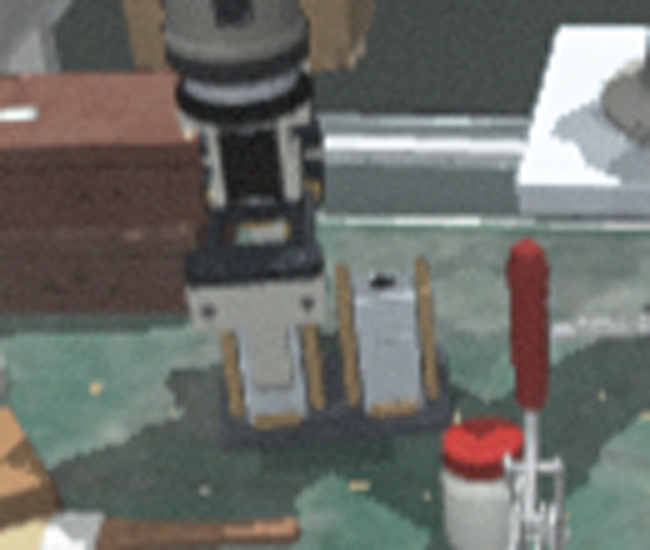

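send_rows:
  targets:
    - [[0, 0, 0, -1.5, -1.5, 3, -1], [0, 0, 0, -1.5, -1.5, 3, 1], [0, 0, 0, -1.5, -1.5, 3, 1], [0, 0, 0, -1.5, -1.5, 3, 1], [0, 0, 0, -1.5, -1.5, 3, 1]]

```text
time: 4.98
tool_pos: [469.6, -263.3, 45.2]
tcp_rot: [3.141, 0.001, 1.78]
contact_force: [0.3, 0.4, -0.4]
grip_width: 69.6
```

send_rows:
  targets:
    - [[0, 0, 0, 0, 0, 0, 1], [0, 0, 0, 0, 0, 0, 1], [0, 0, 0, 0, 0, 0, 1], [0, 0, 0, 0, 0, 0, 1], [0, 0, 0, 0, 0, 0, 1]]

```text
time: 5.4
tool_pos: [469.3, -263.1, 44.9]
tcp_rot: [-3.141, -0.0, 1.78]
contact_force: [-2.1, -0.3, 4.6]
grip_width: 60.1
```

```bash
python3 g.py 469.8 -263.6 45 101.9; python3 -c "
from plant import *; print(get_obs()['moment'])"
```

```text
t 5.4 pos [ 469.3 -263.1   44.9] rpy [-180.   -0.  102.] F [-2.1 -0.3  4.6] w 60.1
-> [469.8, -263.6, 45.0, 101.9] turn [-0.01 -0.    0.08] shift [-0.6  0.4 -0.1] len 1.0
[-0.06911132  0.46184129  0.02315276]
```

send_rows:
  targets:
    - [[0, 0, 0, 0, 0, -10, 1], [0, 0, 0, 0, 0, -35, 1], [0, 0, 0, 0, 0, -65, 1], [0, 0, 0, 0, 0, -95, 1], [0, 0, 0, 0, 0, -120, 1]]

```text
time: 5.82
tool_pos: [469.5, -262.9, 166.6]
tcp_rot: [3.141, 0.0, 1.78]
contact_force: [1.2, -0.8, -4.1]
grip_width: 60.1
```

send_rows:
  targets:
    - [[0, 0, 0, 0, 0, 0, 1], [0, 0, 0, 0, 0, 0, 1]]

```text
time: 5.98
tool_pos: [469.8, -263.2, 165.5]
tcp_rot: [3.14, 0.002, 1.78]
contact_force: [-0.5, 0.8, -4.0]
grip_width: 59.6
```

```bash
python3 g.py 465 -180 165 136 465 -88 160 165 465 -88 60 183.7
python3 - <<'E'
from h import *
im=capture("scene"); cv2.imwrite("pics/s3.png",cv2.resize(im[100:240,80:250,::-1],None,fx=4,fy=4,interpolation=cv2.INTER_CUBIC))
E
```

```text
t 5.98 pos [ 469.8 -263.2  165.5] rpy [1.799e+02 1.000e-01 1.020e+02] F [-0.5  0.8 -4. ] w 59.6
-> [465.0, -180.0, 165.0, 136.0] turn [  0.07   0.12 -34.02] shift [82.4 12.6  0.4] len 83.0
-> [465.0, -88.0, 160.0, 165.0] turn [  0.   0. -29.] shift [63.9 66.2  5. ] len 92.0
-> [465.0, -88.0, 60.0, 183.7] turn [  0.    0.  -18.7] shift [ -0.  -0. 100.] len 100.0
```

View pics/s3.png

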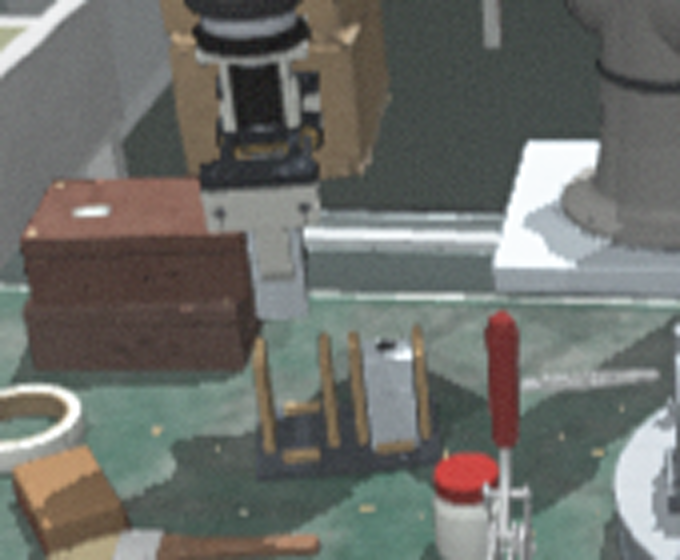

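The block is lifted clear (about 4 N load), and the stepped block stayed in its slot.

send_rows:
  targets:
    - [[0, 0, -7, 16, 3, 0, 1], [0, 0, -14, 33, 5, 0, 1], [0, 0, -20, 49, 8, 0, 1], [0, 0, -27, 66, 10, 0, 1], [0, 0, -34, 82, 13, 0, 1]]

```text
time: 6.45
tool_pos: [463.6, -178.6, 162.2]
tcp_rot: [-3.141, -0.005, 2.379]
contact_force: [0.3, 0.3, -4.4]
grip_width: 59.8
```

send_rows:
  targets:
    - [[0, 0, -6, 13, 13, 1, 1], [0, 0, -12, 26, 26, 2, 1], [0, 0, -18, 38, 39, 3, 1], [0, 0, -24, 51, 52, 4, 1], [0, 0, -29, 64, 66, 5, 1]]

```text
time: 6.87
tool_pos: [463.5, -87.0, 157.4]
tcp_rot: [3.141, -0.005, 2.884]
contact_force: [-0.6, 0.1, -3.3]
grip_width: 59.8
```

send_rows:
  targets:
    - [[0, 0, -5, 0, 0, 20, 1], [0, 0, -9, 0, 0, 45, 1], [0, 0, -14, 0, 0, 70, 1], [0, 0, -19, 0, 0, 90, 1], [0, 0, -19, 0, 0, 100, 1]]

```text
time: 7.28
tool_pos: [461.9, -87.0, 55.4]
tcp_rot: [3.138, -0.007, -3.067]
contact_force: [0.1, -0.8, -3.4]
grip_width: 59.5
```

send_rows:
  targets:
    - [[0, 0, 0, 0, 0, 0, 1], [0, 0, 0, 0, 0, 0, 1]]

```text
time: 7.45
tool_pos: [463.6, -87.8, 58.1]
tcp_rot: [3.14, -0.004, -3.073]
contact_force: [0.4, -0.0, -3.1]
grip_width: 60.1
```

```bash
python3 g.py 465 -88 33 183.7
python3 - <<'E'
from h import *
im=capture("scene"); cv2.imwrite("pics/s4.png",cv2.resize(im[100:280,120:300,::-1],None,fx=3,fy=3,interpolation=cv2.INTER_CUBIC))
E
```

```text
t 7.45 pos [463.6 -87.8  58.1] rpy [ 179.9   -0.2 -176.1] F [ 0.4 -0.  -3.1] w 60.1
-> [465.0, -88.0, 33.0, 183.7] turn [ 0.11 -0.23  0.24] shift [-1.5 -0.4 25.1] len 25.0
```

View pics/s4.png

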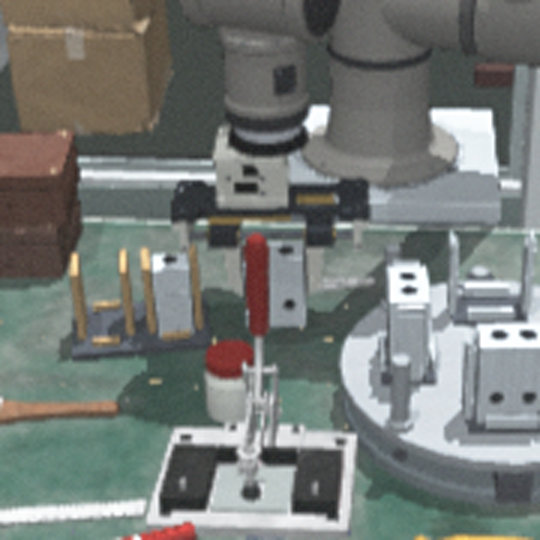

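The block hangs upright over clear bench. I'll lower it gently until it touches.

send_rows:
  targets:
    - [[0, 0, 0, 0, 0, 6, 1], [0, 0, 0, 0, 0, 12, 1], [0, 0, 0, 0, 0, 17, 1], [0, 0, 0, 0, 0, 21, 1], [0, 0, 0, 0, 0, 22, 1]]

```text
time: 7.92
tool_pos: [464.6, -88.1, 37.0]
tcp_rot: [3.141, -0.001, -3.072]
contact_force: [-1.4, 0.0, -4.3]
grip_width: 59.8
```

send_rows:
  targets:
    - [[0, 0, 0, 0, 0, 1, 1], [0, 0, 0, 0, 0, 2, 1], [0, 0, 0, 0, 0, 2, 1]]

```text
time: 8.17
tool_pos: [465.0, -88.3, 35.7]
tcp_rot: [3.142, 0.0, -3.072]
contact_force: [-0.7, -0.6, -4.0]
grip_width: 60.4
```

send_rows:
  targets:
    - [[0, 0, 0, 0, 0, 0.5, 1], [0, 0, 0, 0, 0, 1, 1], [0, 0, 0, 0, 0, 1, 1]]

```text
time: 8.42
tool_pos: [465.0, -88.2, 34.7]
tcp_rot: [3.142, 0.0, -3.072]
contact_force: [0.1, 0.6, -3.4]
grip_width: 59.5
```

send_rows:
  targets:
    - [[0, 0, 0, 0, 0, 0.5, 1], [0, 0, 0, 0, 0, 1, 1], [0, 0, 0, 0, 0, 1, 1]]

```text
time: 8.67
tool_pos: [464.9, -88.2, 33.7]
tcp_rot: [3.141, 0.0, -3.072]
contact_force: [-0.5, -0.0, -4.1]
grip_width: 59.8
```

send_rows:
  targets:
    - [[0, 0, 0, 0, 0, 0.5, 1], [0, 0, 0, 0, 0, 1, 1], [0, 0, 0, 0, 0, 1, 1]]

```text
time: 8.92
tool_pos: [465.0, -88.2, 32.9]
tcp_rot: [3.142, 0.0, -3.072]
contact_force: [-0.3, 0.6, -0.7]
grip_width: 59.9
```

Touching. Now I'll press slightly and open.

send_rows:
  targets:
    - [[0, 0, 0, 0, 0, 0.4, 1], [0, 0, 0, 0, 0, 0.4, 1]]

```text
time: 9.08
tool_pos: [465.0, -88.2, 32.9]
tcp_rot: [-3.142, 0.0, -3.072]
contact_force: [-2.4, 0.3, 4.7]
grip_width: 60.0
```

send_rows:
  targets:
    - [[0, 0, 0, 0, 0, 0, -1], [0, 0, 0, 0, 0, 0, -1], [0, 0, 0, 0, 0, 0, -1], [0, 0, 0, 0, 0, 0, -1], [0, 0, 0, 0, 0, 0, -1]]

```text
time: 9.5
tool_pos: [465.0, -88.3, 32.3]
tcp_rot: [3.142, 0.0, -3.072]
contact_force: [-0.9, 0.5, 0.3]
grip_width: 88.6
```

send_rows:
  targets:
    - [[0, 0, 0, 0, 0, 0, -1], [0, 0, 0, 0, 0, -15, -1], [0, 0, 0, 0, 0, -40, -1], [0, 0, 0, 0, 0, -75, -1], [0, 0, 0, 0, 0, -100, -1]]

```text
time: 9.92
tool_pos: [465.2, -88.3, 134.2]
tcp_rot: [-3.141, 0.001, -3.072]
contact_force: [0.5, -0.5, 0.2]
grip_width: 91.8
```

```bash
python3 g.py 465 -88 133 93.7;  python3 - <<'E'
from h import *
im=capture("scene"); cv2.imwrite("pics/s5.png",cv2.resize(im[100:280,120:300,::-1],None,fx=3,fy=3,interpolation=cv2.INTER_CUBIC))
E
```

```text
t 9.92 pos [465.2 -88.3 134.2] rpy [-180.    0. -176.] F [ 0.5 -0.5  0.2] w 91.8
-> [465.0, -88.0, 133.0, 93.7] turn [2.000e-02 5.000e-02 9.027e+01] shift [0.1 0.3 1.2] len 1.0
```

View pics/s5.png

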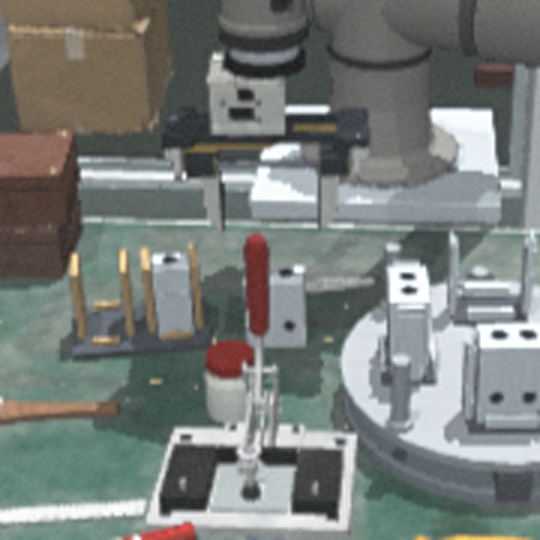

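The block stands upright at about (465,-88). Next comes a 90° turn for the regrasp.

send_rows:
  targets:
    - [[0, 0, 7, 0, 0, 0, -1], [0, 0, 14, 0, 0, 0, -1], [0, 0, 21, 0, 0, 0, -1], [0, 0, 28, 0, 0, 0, -1], [0, 0, 35, 0, 0, 0, -1]]

```text
time: 10.38
tool_pos: [464.9, -88.2, 132.1]
tcp_rot: [3.142, -0.0, 2.594]
contact_force: [0.3, -0.8, 0.8]
grip_width: 91.8
```

send_rows:
  targets:
    - [[0, 0, 7, 0, 0, 0, -1], [0, 0, 14, 0, 0, 0, -1], [0, 0, 21, 0, 0, 0, -1], [0, 0, 28, 0, 0, 0, -1], [0, 0, 35, 0, 0, 0, -1]]

```text
time: 10.8
tool_pos: [464.9, -88.2, 132.0]
tcp_rot: [-3.141, -0.0, 1.983]
contact_force: [-0.4, -0.0, 0.8]
grip_width: 92.2
```

send_rows:
  targets:
    - [[0, 0, 7, 0, 0, 0, -1], [0, 0, 14, 0, 0, 0, -1], [0, 0, 20, 0, 0, 0, -1], [0, 0, 20, 0, 0, 0, -1], [0, 0, 20, 0, 0, 0, -1]]

```text
time: 11.22
tool_pos: [464.9, -88.2, 132.1]
tcp_rot: [-3.141, -0.0, 1.643]
contact_force: [-0.2, -0.6, 0.9]
grip_width: 91.8
```

```bash
python3 g.py 465 -88.2 33 94;  python3 - <<'E'
from h import *
im=capture("top"); cv2.imwrite("pics/t5.png",cv2.resize(im[160:270,180:360,::-1],None,fx=4,fy=4,interpolation=cv2.INTER_CUBIC))
E
```

```text
t 11.22 pos [464.9 -88.2 132.1] rpy [-180.    -0.    94.2] F [-0.2 -0.6  0.9] w 91.8
-> [465.0, -88.2, 33.0, 94.0] turn [-0.01 -0.01  0.16] shift [-0.   0.2 99.1] len 99.0
```

View pics/t5.png

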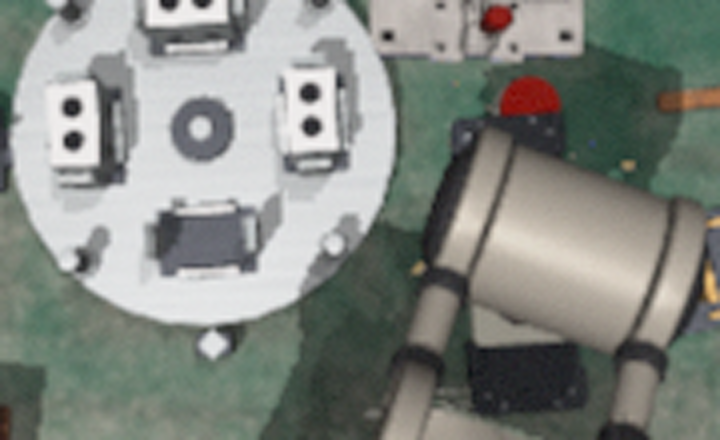

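send_rows:
  targets:
    - [[0, 0, 0, 0, 0, 22, -1], [0, 0, 0, 0, 0, 47, -1], [0, 0, 0, 0, 0, 72, -1], [0, 0, 0, 0, 0, 92, -1], [0, 0, 0, 0, 0, 99, -1]]

```text
time: 11.68
tool_pos: [463.4, -87.7, 30.8]
tcp_rot: [-3.138, -0.002, 1.643]
contact_force: [-0.3, 0.3, -1.0]
grip_width: 91.9
```

send_rows:
  targets:
    - [[0, 0, 0, 0, 0, 0, -1], [0, 0, 0, 0, 0, 0, 0.2], [0, 0, 0, 0, 0, 0, 1], [0, 0, 0, 0, 0, 0, 1], [0, 0, 0, 0, 0, 0, 1]]

```text
time: 12.1
tool_pos: [465.6, -88.5, 34.3]
tcp_rot: [3.14, 0.001, 1.64]
contact_force: [-0.2, -0.1, 0.0]
grip_width: 69.9
```

send_rows:
  targets:
    - [[0, 0, 0, 0, 0, 0, 1], [0, 0, 0, 0, 0, 0, 1], [0, 0, 0, 0, 0, 0, 1], [0, 0, 0, 0, 0, 0, 1], [0, 0, 0, 0, 0, 0, 1]]

```text
time: 12.52
tool_pos: [465.3, -88.3, 33.4]
tcp_rot: [3.141, 0.0, 1.64]
contact_force: [5.0, 0.4, 3.3]
grip_width: 36.3
```

send_rows:
  targets:
    - [[0, 0, 0, 0, 0, 0, 1], [0, 0, 0, 0, 0, 0, 1], [0, 0, 0, 0, 0, 0, 1], [0, 0, 0, 0, 0, 0, 1], [0, 0, 0, 0, 0, 0, 1]]

```text
time: 12.93
tool_pos: [465.3, -88.3, 33.4]
tcp_rot: [3.141, 0.0, 1.64]
contact_force: [2.4, 0.6, -0.3]
grip_width: 35.5
```

```bash
python3 g.py 465 -88.2 33 94
```

```text
t 12.93 pos [465.3 -88.3  33.4] rpy [180.   0.  94.] F [ 2.4  0.6 -0.3] w 35.5
-> [465.0, -88.2, 33.0, 94.0] turn [ 0.04  0.01 -0.03] shift [ 0.1 -0.3  0.4] len 1.0
```

send_rows:
  targets:
    - [[0, 0, 0, 0, 0, -15, 1], [0, 0, 0, 0, 0, -50, 1], [0, 0, 0, 0, 0, -90, 1], [0, 0, 0, 0, 0, -130, 1], [0, 0, 0, 0, 0, -160, 1]]

```text
time: 13.35
tool_pos: [464.4, -88.1, 195.6]
tcp_rot: [-3.141, 0.0, 1.64]
contact_force: [1.8, -0.4, -4.6]
grip_width: 35.6
```

send_rows:
  targets:
    - [[0, 0, 0, 0, 0, 0, 1], [0, 0, 0, 0, 0, 0, 1]]

```text
time: 13.52
tool_pos: [464.9, -88.3, 193.9]
tcp_rot: [3.14, 0.001, 1.64]
contact_force: [0.3, -0.2, -3.6]
grip_width: 36.1
```

```bash
python3 g.py 476 20 195 93.7 485.8 126.4 195 93.7;  python3 - <<'E'
from h import *
im=capture("scene"); cv2.imwrite("pics/s6.png",cv2.resize(im[100:280,120:300,::-1],None,fx=3,fy=3,interpolation=cv2.INTER_CUBIC))
E
```

```text
t 13.52 pos [464.9 -88.3 193.9] rpy [179.9   0.   94. ] F [ 0.3 -0.2 -3.6] w 36.1
-> [476.0, 20.0, 195.0, 93.7] turn [0.08 0.04 0.28] shift [107.3  18.6  -1.2] len 109.0
-> [485.8, 126.4, 195.0, 93.7] turn [0. 0. 0.] shift [105.5  16.6   0. ] len 107.0
```

View pics/s6.png

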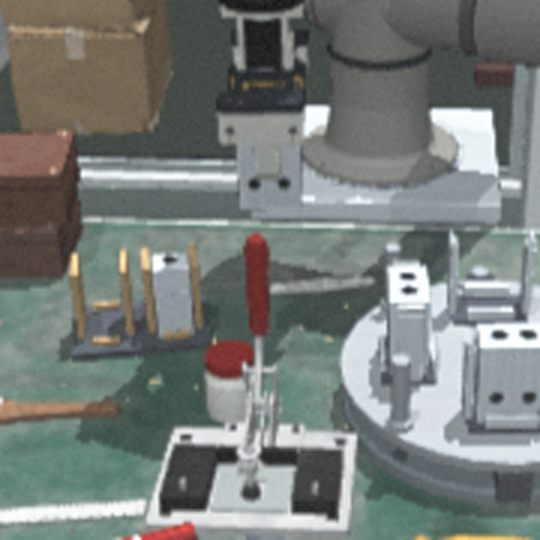

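The block is held square, with its 60 mm faces across the jaws. Moving over the nest.

send_rows:
  targets:
    - [[0, 0, 0, 15, 2, 0, 1], [0, 0, 0, 38, 6, 0, 1], [0, 0, 0, 62, 10, 0, 1], [0, 0, 0, 85, 14, 0, 1], [0, 0, 0.3, 107.3, 18.6, -1, 1]]

```text
time: 13.98
tool_pos: [474.1, 21.3, 191.3]
tcp_rot: [-3.135, -0.001, 1.635]
contact_force: [0.4, 0.3, -3.9]
grip_width: 35.8
```

send_rows:
  targets:
    - [[0, 0, 0, 25, 4, 0, 1], [0, 0, 0, 50, 8, 0, 1], [0, 0, 0, 75, 12, 0, 1], [0, 0, 0, 97, 15, 0, 1], [0, 0, 0, 105.5, 16.6, 0, 1]]

```text
time: 14.4
tool_pos: [484.1, 128.8, 191.4]
tcp_rot: [-3.136, -0.001, 1.637]
contact_force: [0.3, -0.0, -4.0]
grip_width: 36.0
```

send_rows:
  targets:
    - [[0, 0, 0, 0, 0, 0, 1], [0, 0, 0, 0, 0, 0, 1], [0, 0, 0, 0, 0, 0, 1]]

```text
time: 14.65
tool_pos: [485.3, 125.4, 193.2]
tcp_rot: [-3.139, 0.001, 1.634]
contact_force: [-0.5, 0.2, -3.2]
grip_width: 36.0
```

```bash
python3 g.py 485.8 126.4 195 93.7;  python3 - <<'E'
from h import *
im=capture("scene"); cv2.imwrite("pics/raw_s7.png",im[:,:,::-1]);cv2.imwrite("pics/s7.png",cv2.resize(im[110:230,230:345,::-1],None,fx=5,fy=5,interpolation=cv2.INTER_CUBIC))
E
```

```text
t 14.65 pos [485.3 125.4 193.2] rpy [-179.9    0.    93.6] F [-0.5  0.2 -3.2] w 36.0
-> [485.8, 126.4, 195.0, 93.7] turn [-0.14  0.03 -0.06] shift [ 1.   0.6 -1.8] len 2.0
```

View pics/s7.png

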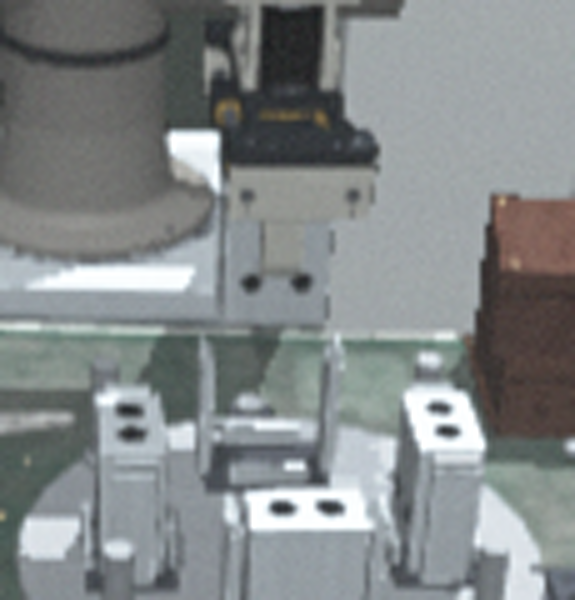

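```bash
cat > ov.py <<'E'
from h import *
def overlay(raw,out,n,T,crop,s,tool=None):
    im=cv2.imread(raw); r0,r1,c0,c1=crop
    im=cv2.resize(im[r0:r1,c0:c1],None,fx=s,fy=s,interpolation=cv2.INTER_CUBIC)
    def P(o,a,l):
        ca,sa=np.cos(a),np.sin(a); w=[o[0]+ca*l[0]-sa*l[1],o[1]+sa*l[0]+ca*l[1],l[2]]
        p=proj(n,w); return (int(round((p[1]-c0+.5)*s-.5)),int(round((p[0]-r0+.5)*s-.5)))
    def box(o,a,x0,x1,y0,y1,z0,z1,col):
        for z in (z0,z1):
            q=[P(o,a,l) for l in ((x0,y0,z),(x1,y0,z),(x1,y1,z),(x0,y1,z))]
            cv2.polylines(im,[np.array(q)],True,col,1)
        for x in (x0,x1):
            for y in (y0,y1): cv2.line(im,P(o,a,(x,y,z0)),P(o,a,(x,y,z1)),col,1)
    o=T[:2];a=T[2]
    for sg in (1,-1): box(o,a,-97,-73,sg*32.5,sg*40.5,58,138,(0,0,255))
    if tool: box(tool[:2],tool[3],-18,18,-30,30,tool[2]-33,tool[2]+47,(0,255,0))
    cv2.imwrite(out,im)
E
python3 - <<'E'
from ov import *
overlay("pics/raw_s7.png","pics/o7.png","scene",(570.6,131.9,.065),(110,230,230,345),6,(485.3,125.9,194,.065))
overlay("pics/raw_top.png","pics/o7t.png","top",(570.6,131.9,.065),(195,245,205,265),10)
E
```

```text
(no output)
```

View pics/o7.png

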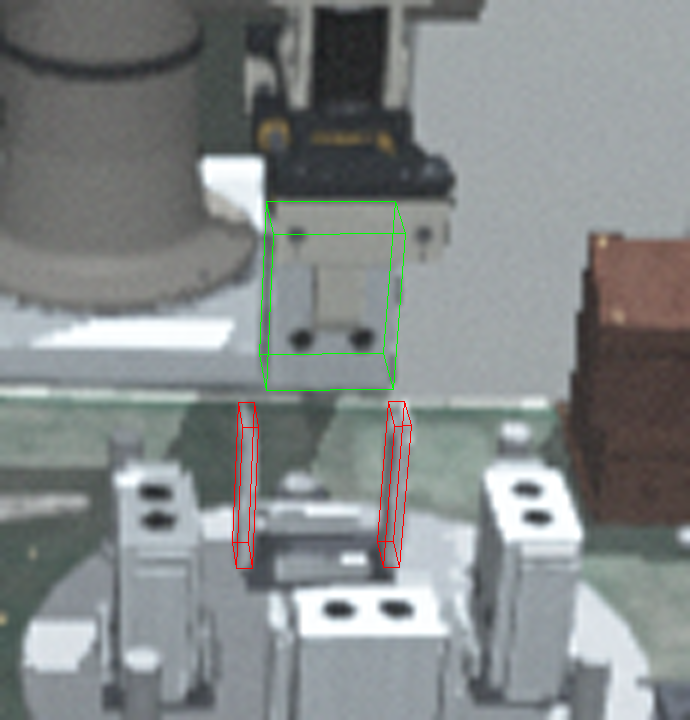

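View pics/o7t.png

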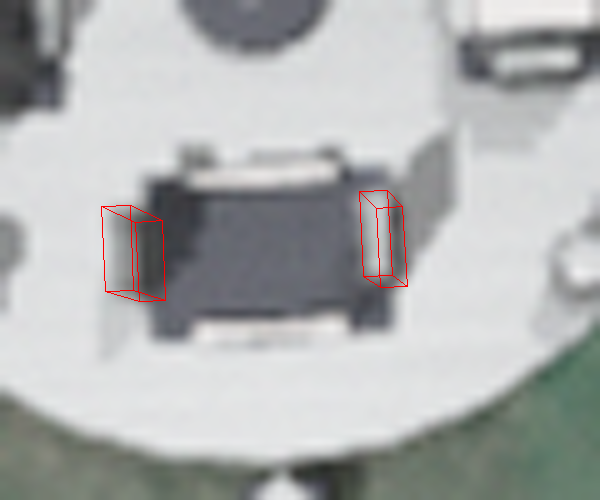

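The overlays match in both views. Lowering to just above the cheeks, then I'll trim.

send_rows:
  targets:
    - [[0, 0, 0, 0, 0, 4, 1], [0, 0, 0, 0, 0, 10, 1], [0, 0, 0, 0, 0, 14, 1], [0, 0, 0, 0, 0, 15, 1], [0, 0, 0, 0, 0, 15, 1]]

```text
time: 15.12
tool_pos: [485.5, 126.2, 178.7]
tcp_rot: [-3.14, 0.0, 1.635]
contact_force: [-0.2, -0.2, -4.7]
grip_width: 35.8
```

send_rows:
  targets:
    - [[0, 0, 0, 0, 0, 0, 1], [0, 0, 0, 0, 0, 0, 1], [0, 0, 0, 0, 0, 0, 1]]

```text
time: 15.37
tool_pos: [486.0, 126.5, 179.5]
tcp_rot: [3.141, -0.0, 1.635]
contact_force: [-0.5, -0.6, -4.3]
grip_width: 36.3
```

```bash
python3 g.py 485.8 126.4 91 93.7;  python3 - <<'E'
from ov import *
im=capture("scene"); cv2.imwrite("pics/raw_s8.png",im[:,:,::-1])
p=get_obs()["tool_pos"]
overlay("pics/raw_s8.png","pics/o8.png","scene",(570.6,131.9,.065),(150,230,250,320),9,(p[0],p[1],p[2],.065))
E
```

```text
t 15.37 pos [486.  126.5 179.5] rpy [180.   -0.   93.7] F [-0.5 -0.6 -4.3] w 36.3
-> [485.8, 126.4, 91.0, 93.7] turn [ 0.03 -0.01 -0.02] shift [-0.1 -0.3 88.5] len 89.0
```

View pics/o8.png

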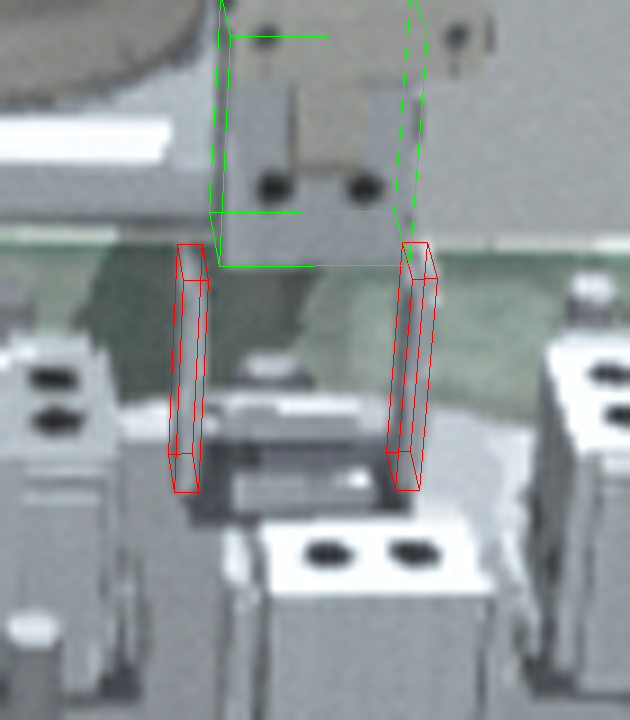

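Good alignment. Going down between the cheeks and watching the force.

send_rows:
  targets:
    - [[0, 0, 0, 0, -0.2, 4, 1], [0, 0, 0, 0, -0.2, 9, 1], [0, 0, 0, 0, -0.2, 14, 1], [0, 0, 0, 0, -0.2, 19, 1], [0, 0, 0, 0, -0.2, 23, 1]]

```text
time: 15.83
tool_pos: [485.4, 126.4, 155.4]
tcp_rot: [-3.141, -0.0, 1.635]
contact_force: [0.3, -0.9, -3.9]
grip_width: 35.6
```

send_rows:
  targets:
    - [[0, 0, 0, 0, 0, 6, 1], [0, 0, 0, 0, 0, 14, 1], [0, 0, 0, 0, 0, 22, 1], [0, 0, 0, 0, 0, 30, 1], [0, 0, 0, 0, 0, 36, 1]]

```text
time: 16.25
tool_pos: [485.3, 126.4, 119.1]
tcp_rot: [-3.14, -0.0, 1.635]
contact_force: [-1.0, 0.8, -4.0]
grip_width: 36.0
```

send_rows:
  targets:
    - [[0, 0, 0, 0, 0, 2, 1], [0, 0, 0, 0, 0, 5, 1], [0, 0, 0, 0, 0, 8, 1], [0, 0, 0, 0, 0, 10, 1], [0, 0, 0, 0, 0, 11, 1]]

```text
time: 16.67
tool_pos: [485.7, 126.4, 109.2]
tcp_rot: [3.142, -0.0, 1.635]
contact_force: [-0.9, 0.3, -3.8]
grip_width: 35.9
```

Free so far. The underside is at about 76 mm, so next it passes the lips (70 mm) toward the floor (58 mm).

send_rows:
  targets:
    - [[0, 0, 0, 0, 0, 2, 1], [0, 0, 0, 0, 0, 4, 1], [0, 0, 0, 0, 0, 6, 1], [0, 0, 0, 0, 0, 8, 1], [0, 0, 0, 0, 0, 9, 1]]

```text
time: 17.08
tool_pos: [485.6, 126.4, 100.0]
tcp_rot: [-3.141, -0.0, 1.635]
contact_force: [-0.0, 0.6, -4.8]
grip_width: 36.0
```

send_rows:
  targets:
    - [[0, 0, 0, 0, 0, 2, 1], [0, 0, 0, 0, 0, 4, 1], [0, 0, 0, 0, 0, 6, 1], [0, 0, 0, 0, 0, 6, 1]]

```text
time: 17.42
tool_pos: [485.4, 126.4, 93.9]
tcp_rot: [-3.141, -0.0, 1.635]
contact_force: [-0.5, -0.5, -3.1]
grip_width: 35.7
```

send_rows:
  targets:
    - [[0, 0, 0, 0, 0, 0.5, 1], [0, 0, 0, 0, 0, 1, 1], [0, 0, 0, 0, 0, 1.5, 1], [0, 0, 0, 0, 0, 1.5, 1]]

```text
time: 17.75
tool_pos: [485.7, 126.4, 92.8]
tcp_rot: [3.142, -0.0, 1.635]
contact_force: [0.2, -0.3, -3.5]
grip_width: 35.6
```

send_rows:
  targets:
    - [[0, 0, 0, 0, 0, 0.5, 1], [0, 0, 0, 0, 0, 1, 1], [0, 0, 0, 0, 0, 1, 1]]

```text
time: 18.0
tool_pos: [485.6, 126.4, 91.7]
tcp_rot: [-3.142, -0.0, 1.635]
contact_force: [-0.0, -0.4, -3.6]
grip_width: 35.8
```

send_rows:
  targets:
    - [[0, 0, 0, 0, 0, 0.5, 1], [0, 0, 0, 0, 0, 0.5, 1]]

```text
time: 18.17
tool_pos: [485.7, 126.4, 91.4]
tcp_rot: [3.141, -0.0, 1.635]
contact_force: [-0.1, 0.9, -3.3]
grip_width: 35.8
```

send_rows:
  targets:
    - [[0, 0, 0, 0, 0, 0.5, 1], [0, 0, 0, 0, 0, 0.5, 1]]

```text
time: 18.33
tool_pos: [485.7, 126.5, 91.4]
tcp_rot: [3.141, -0.0, 1.635]
contact_force: [-3.1, 0.3, 3.7]
grip_width: 35.7
```

It touches at TCP 91.4, exactly where the floor should be (58 + 33.4). Releasing.

send_rows:
  targets:
    - [[0, 0, 0, 0, 0, 0, -1], [0, 0, 0, 0, 0, 0, -1], [0, 0, 0, 0, 0, 0, -1], [0, 0, 0, 0, 0, 0, -1], [0, 0, 0, 0, 0, 0, -1]]

```text
time: 18.75
tool_pos: [485.8, 126.4, 90.8]
tcp_rot: [3.141, -0.0, 1.635]
contact_force: [0.3, 0.0, 0.2]
grip_width: 64.7
```

send_rows:
  targets:
    - [[0, 0, 0, 0, 0, 0, -1], [0, 0, 0, 0, 0, 0, -1], [0, 0, 0, 0, 0, 0, -1], [0, 0, 0, 0, 0, 0, -1], [0, 0, 0, 0, 0, 0, -1]]

```text
time: 19.17
tool_pos: [485.7, 126.4, 90.8]
tcp_rot: [3.142, -0.0, 1.635]
contact_force: [-0.4, -1.5, -0.1]
grip_width: 91.3
```

send_rows:
  targets:
    - [[0, 0, 0, 0, 0, -10, -1], [0, 0, 0, 0, 0, -35, -1], [0, 0, 0, 0, 0, -65, -1], [0, 0, 0, 0, 0, -95, -1], [0, 0, 0, 0, 0, -110, -1]]

```text
time: 19.58
tool_pos: [486.9, 126.6, 205.2]
tcp_rot: [3.136, -0.0, 1.635]
contact_force: [1.6, 0.6, 0.2]
grip_width: 91.7
```

```bash
python3 g.py;  python3 - <<'E'
from h import *
im=capture("scene"); cv2.imwrite("pics/raw_s9.png",im[:,:,::-1])
cv2.imwrite("pics/s9.png",cv2.resize(im[150:260,225:365,::-1],None,fx=5,fy=5,interpolation=cv2.INTER_CUBIC))
E
```

```text
t 19.58 pos [486.9 126.6 205.2] rpy [179.7  -0.   93.7] F [1.6 0.6 0.2] w 91.7
```

View pics/s9.png

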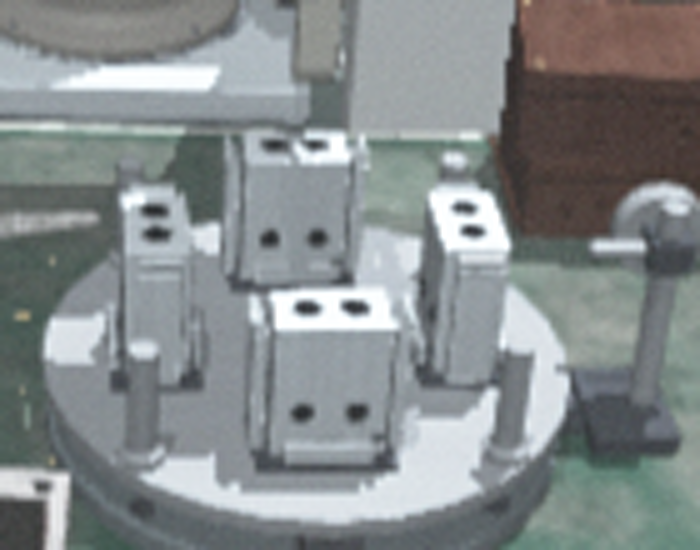

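The block is seated flush with the cheeks, like the others, and the disc is still in its detent. Now I'll plan the push.

```bash
cat > arc.py <<'E'
import numpy as np
T=np.array([570.6,131.9]);a=3.72
def pose(th,d,z=85,r=135):
    t=np.radians(th+a); u=np.array([np.cos(t),np.sin(t)]); tg=np.array([np.sin(t),-np.cos(t)])
    p=T+r*u-d*tg; return [round(float(p[0]),1),round(float(p[1]),1),z,round(th+a-180,1)]
E
python3 - <<'E'
from arc import *
for th,d in ((225,45),(225,27),(180,27),(135,27)): print(pose(th,d))
E
python3 g.py 515 70 200 70 $(python3 -c "
from arc import *
print(*pose(225,45,200),*pose(225,45,85))")
```

```text
[515.4, 0.8, 85, 48.7]
[501.8, 12.6, 85, 48.7]
[437.6, 96.2, 85, 3.7]
[451.3, 200.7, 85, -41.3]
t 19.63 pos [488.  126.7 206.9] rpy [179.5  -0.   93.7] F [0.5 0.3 2.2] w 91.7
-> [515.0, 70.0, 200.0, 70.0] turn [ 0.51 -0.14 23.68] shift [-58.3  23.3   7.1] len 63.0
-> [515.4, 0.8, 200.0, 48.7] turn [-0.  -0.  21.3] shift [-64.9  24.    0. ] len 69.0
-> [515.4, 0.8, 85.0, 48.7] turn [0. 0. 0.] shift [  0.  -0. 115.] len 115.0
```

send_rows:
  targets:
    - [[0, 0, 5, -12, 5, 0, 1], [0, 0, 10, -24, 10, 0, 1], [0, 0, 14, -36, 15, 0, 1], [0, 0, 19, -47, 19, 0, 1], [0, 0, 23.7, -58, 23, 0, 1]]

```text
time: 20.05
tool_pos: [512.4, 69.5, 201.1]
tcp_rot: [3.142, -0.0, 1.217]
contact_force: [0.3, 0.4, 0.2]
grip_width: 63.0
```

send_rows:
  targets:
    - [[0, 0, 5, -13, 5, 0, 1], [0, 0, 10, -26, 10, 0, 1], [0, 0, 15, -39, 15, 0, 1], [0, 0, 21.3, -52, 20, 0, 1], [0, 0, 21.3, -65, 24, 0, 1]]

```text
time: 20.47
tool_pos: [512.6, 0.0, 201.1]
tcp_rot: [3.142, -0.0, 0.844]
contact_force: [0.6, 0.1, -0.1]
grip_width: 29.9
```

send_rows:
  targets:
    - [[0, 0, 0, 0, 0, 0, 1], [0, 0, 0, 0, 0, 0, 1], [0, 0, 0, 0, 0, 0, 1], [0, 0, 0, 0, 0, 0, 1], [0, 0, 0, 0, 0, 0, 1]]

```text
time: 20.88
tool_pos: [512.6, 1.4, 200.9]
tcp_rot: [-3.141, -0.0, 0.851]
contact_force: [0.2, 1.0, 0.5]
grip_width: 0.9
```

```bash
python3 g.py 515.4 .8 85 48.7;  python3 - <<'E'
from h import *
for n in ("scene","top"):
    im=capture(n); cv2.imwrite(f"pics/{n}10.png",cv2.resize(im[100:280,180:380,::-1],None,fx=4,fy=4,interpolation=cv2.INTER_CUBIC)[:600])
E
```

```text
t 20.88 pos [512.6   1.4 200.9] rpy [-180.    -0.    48.7] F [0.2 1.  0.5] w 0.9
-> [515.4, 0.8, 85.0, 48.7] turn [-0.01 -0.01  0.04] shift [  1.4   2.5 115.9] len 116.0
```

View pics/scene10.png

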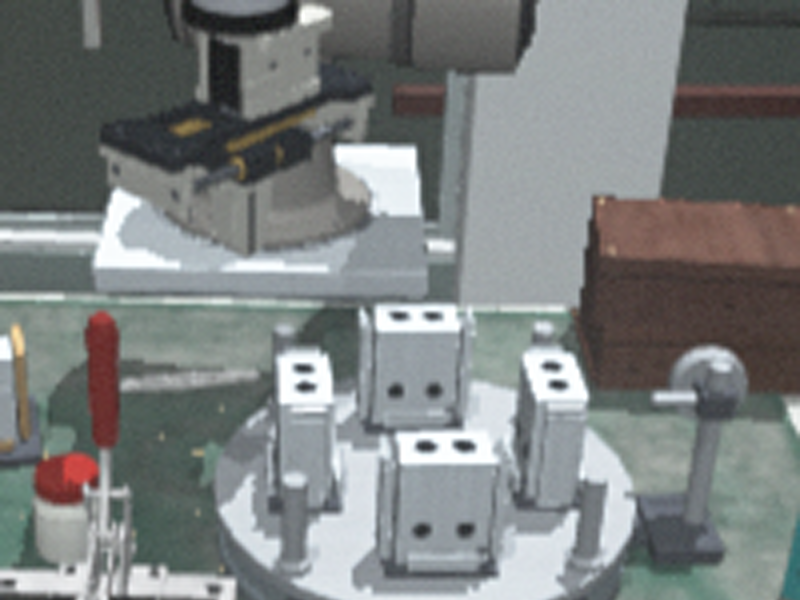

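Run:
```python
from h import *
for z in (201,220,267):
    p=proj("scene",[512.6,1.4,z]); print(z,((p[1]-180)*4).round(),((p[0]-100)*4).round())
```

```text
201 239.0 249.0
220 239.0 224.0
267 239.0 160.0
```

View pics/top10.png

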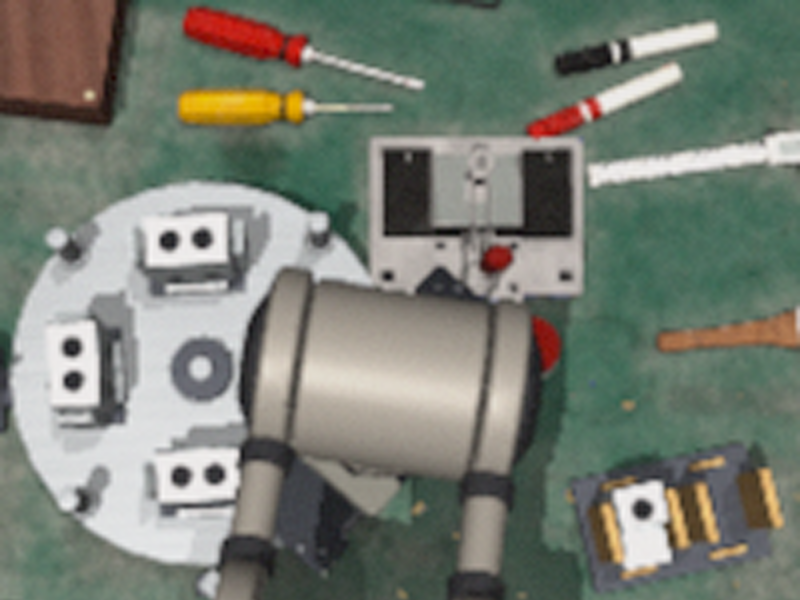

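The fingers are shut and behind the pin. The clearance to the clamp handle computes as about 44 mm. Descending.

send_rows:
  targets:
    - [[0, 0, 0, 0, 1, 15, 1], [0, 0, 0, 1, 2, 40, 1], [0, 0, 0, 1, 2, 70, 1], [0, 0, 0, 1, 2, 95, 1], [0, 0, 0, 1.4, 2.5, 116, 1]]

```text
time: 21.4
tool_pos: [514.7, 0.6, 83.1]
tcp_rot: [-3.14, 0.001, 0.85]
contact_force: [0.3, -0.3, 0.1]
grip_width: 0.6
```

send_rows:
  targets:
    - [[0, 0, 0, 0, 0, 0, 1], [0, 0, 0, 0, 0, 0, 1], [0, 0, 0, 0, 0, 0, 1]]

```text
time: 21.65
tool_pos: [516.3, 0.2, 86.0]
tcp_rot: [3.14, -0.001, 0.85]
contact_force: [0.3, 0.5, 0.1]
grip_width: 0.9
```

```bash
python3 g.py 515.4 .8 85 48.7;  python3 - <<'E'
from h import *
for n in ("scene",):
    im=capture(n); cv2.imwrite(f"pics/{n}11.png",cv2.resize(im[100:280,180:380,::-1],None,fx=4,fy=4,interpolation=cv2.INTER_CUBIC)[:600])
E
```

```text
t 21.65 pos [5.163e+02 2.000e-01 8.600e+01] rpy [ 1.799e+02 -1.000e-01  4.870e+01] F [0.3 0.5 0.1] w 0.9
-> [515.4, 0.8, 85.0, 48.7] turn [ 0.09 -0.06 -0.01] shift [-0.1 -1.1  1. ] len 1.0
```

View pics/scene11.png

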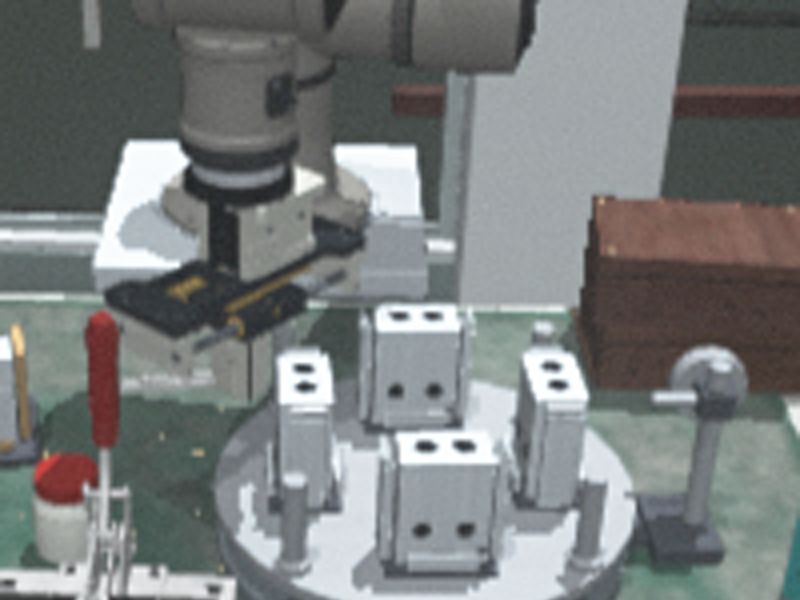

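send_rows:
  targets:
    - [[0, 0, 0, 0, -3, 0, 1], [0, 0, 0, 0, -6, 0, 1], [0, 0, 0, 0, -9, 0, 1], [0, 0, 0, 0, -12, 0, 1], [0, 0, 0, 0, -14, 0, 1]]

```text
time: 22.12
tool_pos: [504.6, 9.7, 85.1]
tcp_rot: [3.141, -0.0, 0.85]
contact_force: [0.0, 0.3, -0.3]
grip_width: 0.1
```

send_rows:
  targets:
    - [[0, 0, 0, 0, -0.5, 0, 1], [0, 0, 0, 0, -1, 0, 1], [0, 0, 0, 0, -1.5, 0, 1], [0, 0, 0, 0, -2, 0, 1], [0, 0, 0, 0, -2.5, 0, 1]]

```text
time: 22.53
tool_pos: [503.1, 11.0, 84.8]
tcp_rot: [-3.142, -0.0, 0.849]
contact_force: [-0.1, 0.2, -0.4]
grip_width: 0.3
```

send_rows:
  targets:
    - [[0, 0, 0, 0, -0.5, 0, 1], [0, 0, 0, 0, -1, 0, 1], [0, 0, 0, 0, -1.5, 0, 1]]

```text
time: 22.78
tool_pos: [501.9, 12.0, 84.8]
tcp_rot: [-3.142, -0.0, 0.85]
contact_force: [-0.6, 0.0, -0.6]
grip_width: 0.4
```

```bash
python3 g.py $(python3 -c "
from arc import *
print(*pose(225,27))")
```

```text
t 22.78 pos [501.9  12.   84.8] rpy [-180.    -0.    48.7] F [-0.6  0.  -0.6] w 0.4
-> [501.8, 12.6, 85.0, 48.7] turn [-0.   -0.   -0.03] shift [ 0.4 -0.5 -0.2] len 1.0
```

send_rows:
  targets:
    - [[0, 0, 0, 0, -0.7, 0, 1], [0, 0, 0, 0.1, -1.4, 0, 1], [0, 0, 0, 0.2, -2, 0, 1], [0, 0, 0, 0.3, -2.7, 0, 1], [0, 0, 0, 0.4, -3.4, 0, 1]]

```text
time: 23.2
tool_pos: [500.1, 13.9, 84.9]
tcp_rot: [3.14, 0.0, 0.85]
contact_force: [2.8, -5.9, -1.8]
grip_width: 0.5
```

send_rows:
  targets:
    - [[0, 0, 0, 0, -0.7, 0, 1], [0, 0, 0, 0, -1.4, 0, 1], [0, 0, 0, 0, -2, 0, 1], [0, 0, 0, 0, -2.7, 0, 1], [0, 0, 0, 0, -3.4, 0, 1]]

```text
time: 23.62
tool_pos: [499.5, 14.5, 85.1]
tcp_rot: [3.135, -0.001, 0.85]
contact_force: [8.4, -12.7, -7.4]
grip_width: 0.3
```

Contact is at about 24 mm offset, and the force is near the detent's. I'll work out the arc pattern in the tool frame; it is the same for each call.

Run:
```python
import numpy as np
c=np.array([135,-24.])
for d in (.75,1,1.5,2,2.5,3,4,4.5,5,6,7.5,8,10,12,12.5,15):
    t=np.radians(d);R=np.array([[np.cos(t),-np.sin(t)],[np.sin(t),np.cos(t)]]); print(d,(c-R@c).round(2))
```

```text
0.75 [-0.3  -1.77]
1 [-0.4  -2.36]
1.5 [-0.58 -3.54]
2 [-0.76 -4.73]
2.5 [-0.92 -5.91]
3 [-1.07 -7.1 ]
4 [-1.35 -9.48]
4.5 [ -1.47 -10.67]
5 [ -1.58 -11.86]
6 [ -1.77 -14.24]
7.5 [ -1.98 -17.83]
8 [ -2.03 -19.02]
10 [ -2.12 -23.81]
12 [ -2.04 -28.59]
12.5 [ -1.99 -29.79]
15 [ -1.61 -35.76]
```

send_rows:
  targets:
    - [[0, 0, 0.5, -0.2, -1.2, 0, 1], [0, 0, 1, -0.4, -2.4, 0, 1], [0, 0, 1.5, -0.6, -3.5, 0, 1], [0, 0, 2.2, -0.8, -5.2, 0, 1], [0, 0, 3, -1.1, -7.1, 0, 1]]

```text
time: 24.03
tool_pos: [491.7, 19.8, 84.8]
tcp_rot: [3.141, -0.0, 0.795]
contact_force: [-0.9, 0.7, 0.2]
grip_width: 0.7
```

send_rows:
  targets:
    - [[0, 0, 1, -0.4, -2.4, 0, 1], [0, 0, 2, -0.8, -4.7, 0, 1], [0, 0, 3, -1.1, -7.1, 0, 1], [0, 0, 4.5, -1.5, -10.7, 0, 1], [0, 0, 6, -1.8, -14.2, 0, 1]]

```text
time: 24.45
tool_pos: [479.7, 29.4, 84.9]
tcp_rot: [3.141, -0.0, 0.691]
contact_force: [1.6, -2.7, -1.7]
grip_width: 0.4
```

```bash
cat > st.py <<'E'
from h import *
o=get_obs(); p=np.array(o["tool_pos"])[:2]-np.array([570.6,131.9])
r=np.hypot(*p); th=np.degrees(np.arctan2(p[1],p[0]))%360-3.72
print("t",round(o["time"],2),"tool r",r.round(1),"(want 137.1) tool ang",th.round(2),"-> contact pin ang",round(th-np.degrees(np.arctan(24/135)),2),"yaw-180",np.degrees(o["tcp_rot"][2]).round(1)-3.72+180,"F",np.round(o["contact_force"],1),"z",round(o["tool_pos"][2],1))
E
python3 st.py
```

```text
t 24.45 tool r 137.0 (want 137.1) tool ang 224.7 -> contact pin ang 214.62 yaw-180 215.88 F [ 1.6 -2.7 -1.7] z 84.9
```

Detent left cleanly. Continuing at 2° per row.

send_rows:
  targets:
    - [[0, 0, 2, -0.8, -4.7, 0, 1], [0, 0, 4, -1.4, -9.5, 0, 1], [0, 0, 6, -1.8, -14.2, 0, 1], [0, 0, 8, -2, -19, 0, 1], [0, 0, 10, -2.1, -23.8, 0, 1]]

```text
time: 24.87
tool_pos: [463.1, 46.5, 85.0]
tcp_rot: [3.141, -0.001, 0.516]
contact_force: [2.1, -1.6, -1.9]
grip_width: 0.5
```

send_rows:
  targets:
    - [[0, 0, 2, -0.8, -4.7, 0, 1], [0, 0, 4, -1.4, -9.5, 0, 1], [0, 0, 6, -1.8, -14.2, 0, 1], [0, 0, 8, -2, -19, 0, 1], [0, 0, 10, -2.1, -23.8, 0, 1]]

```text
time: 25.28
tool_pos: [449.6, 66.2, 85.1]
tcp_rot: [3.141, -0.002, 0.341]
contact_force: [2.8, -2.1, -1.4]
grip_width: -0.1
```

send_rows:
  targets:
    - [[0, 0, 2, -0.8, -4.7, 0, 1], [0, 0, 4, -1.4, -9.5, 0, 1], [0, 0, 6, -1.8, -14.2, 0, 1], [0, 0, 8, -2, -19, 0, 1], [0, 0, 10, -2.1, -23.8, 0, 1]]

```text
time: 25.7
tool_pos: [439.8, 87.9, 85.2]
tcp_rot: [3.141, -0.002, 0.167]
contact_force: [2.9, -1.9, -1.0]
grip_width: 0.6
```

```bash
python3 st.py
python3 - <<'E'
from h import *
for n in ("scene",):
    im=capture(n); cv2.imwrite(f"pics/{n}12.png",cv2.resize(im[100:280,180:380,::-1],None,fx=4,fy=4,interpolation=cv2.INTER_CUBIC)[:600])
E
```

```text
t 25.7 tool r 138.0 (want 137.1) tool ang 194.87 -> contact pin ang 184.79 yaw-180 185.88 F [ 2.9 -1.9 -1. ] z 85.2
```

View pics/scene12.png

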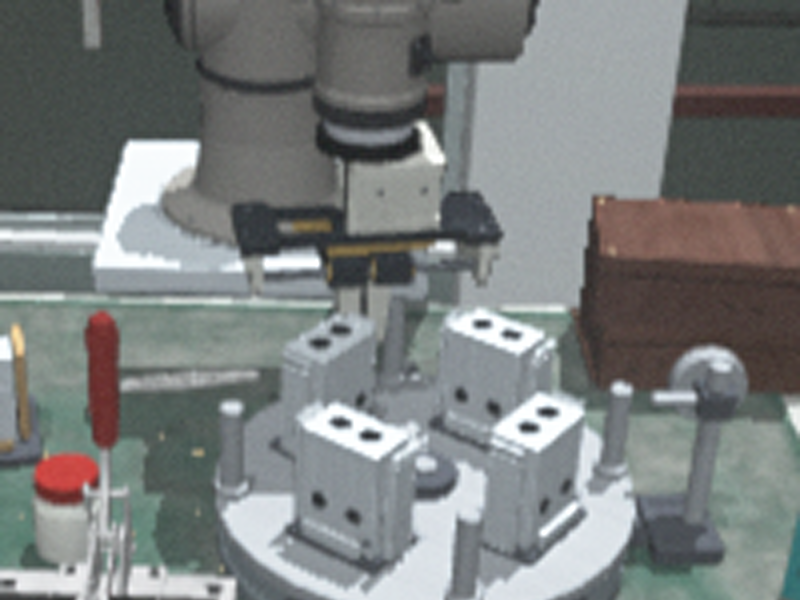

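The table is turning with the block riding in its nest, at about 40°.

send_rows:
  targets:
    - [[0, 0, 2, -0.8, -4.7, 0, 1], [0, 0, 4, -1.4, -9.5, 0, 1], [0, 0, 6, -1.8, -14.2, 0, 1], [0, 0, 8, -2, -19, 0, 1], [0, 0, 10, -2.1, -23.8, 0, 1]]

```text
time: 26.17
tool_pos: [433.3, 110.8, 85.0]
tcp_rot: [3.141, -0.001, -0.007]
contact_force: [1.9, -3.3, 0.0]
grip_width: 0.4
```

send_rows:
  targets:
    - [[0, 0, 2, -0.8, -4.7, 0, 1], [0, 0, 4, -1.4, -9.5, 0, 1], [0, 0, 6, -1.8, -14.2, 0, 1], [0, 0, 8, -2, -19, 0, 1], [0, 0, 10, -2.1, -23.8, 0, 1]]

```text
time: 26.58
tool_pos: [431.4, 134.5, 85.0]
tcp_rot: [3.141, -0.001, -0.181]
contact_force: [1.8, -3.5, -0.0]
grip_width: 0.5
```

send_rows:
  targets:
    - [[0, 0, 2, -0.8, -4.7, 0, 1], [0, 0, 4, -1.4, -9.5, 0, 1], [0, 0, 6, -1.8, -14.2, 0, 1], [0, 0, 8, -2, -19, 0, 1], [0, 0, 10, -2.1, -23.8, 0, 1]]

```text
time: 27.0
tool_pos: [433.4, 158.3, 85.0]
tcp_rot: [3.141, -0.001, -0.356]
contact_force: [1.5, -3.7, 0.9]
grip_width: 0.1
```

```bash
python3 st.py
python3 - <<'E'
from h import *
for n in ("scene",):
    im=capture(n); cv2.imwrite(f"pics/{n}13.png",cv2.resize(im[100:280,180:380,::-1],None,fx=4,fy=4,interpolation=cv2.INTER_CUBIC)[:600])
E
```

```text
t 27.0 tool r 139.8 (want 137.1) tool ang 165.4 -> contact pin ang 155.32 yaw-180 155.88 F [ 1.5 -3.7  0.9] z 85.0
```

View pics/scene13.png

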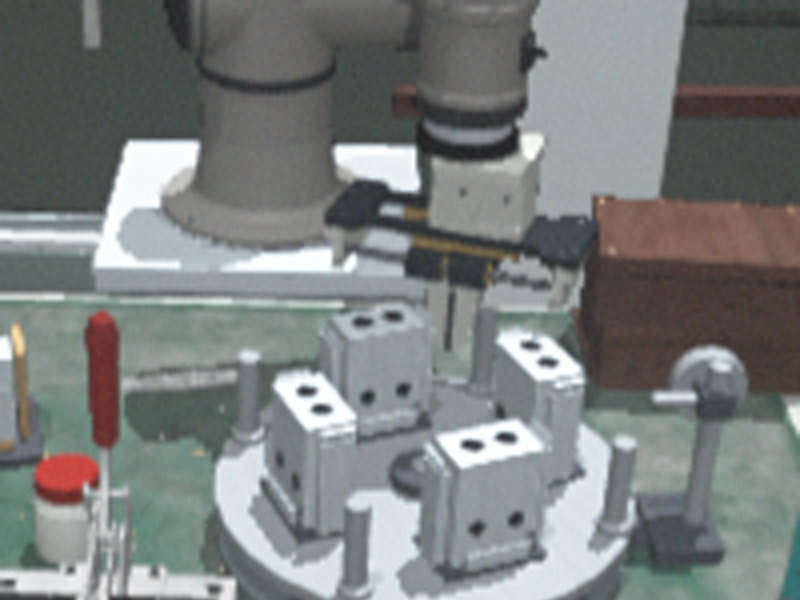

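send_rows:
  targets:
    - [[0, 0, 2, -0.3, -4.7, 0, 1], [0, 0, 4, -0.4, -9.5, 0, 1], [0, 0, 6, -0.3, -14.2, 0, 1], [0, 0, 8, 0, -18.8, 0, 1], [0, 0, 9.5, 0.4, -22.4, 0, 1]]

```text
time: 27.47
tool_pos: [439.9, 179.2, 84.5]
tcp_rot: [3.139, 0.003, -0.521]
contact_force: [-3.4, -1.5, 0.6]
grip_width: 0.4
```

```bash
python3 st.py
python3 - <<'E'
from h import *
for n in ("top",):
    im=capture(n); cv2.imwrite(f"pics/{n}14.png",cv2.resize(im[120:280,140:320,::-1],None,fx=4,fy=4,interpolation=cv2.INTER_CUBIC)[:600])
E
```

```text
t 27.47 tool r 139.0 (want 137.1) tool ang 156.38 -> contact pin ang 146.3 yaw-180 146.48 F [-3.4 -1.5  0.6] z 84.5
```

View pics/top14.png

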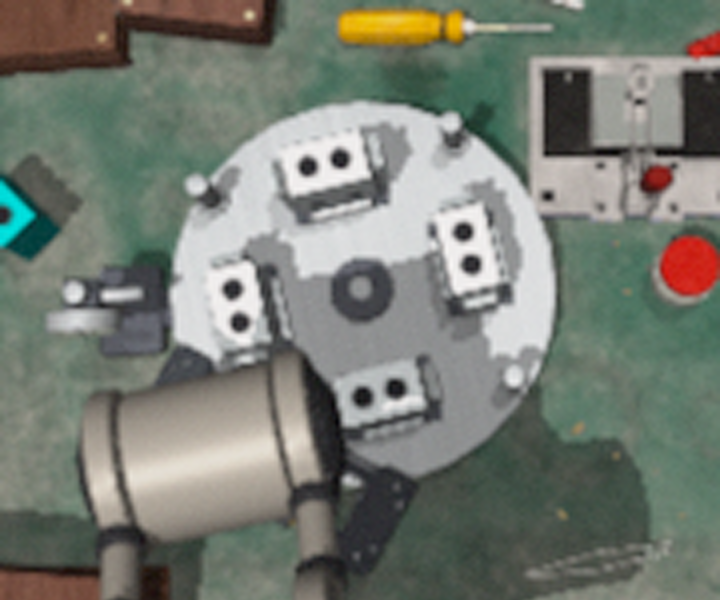

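About 11° to go. Slowing to 1° per row and less.

send_rows:
  targets:
    - [[0, 0, 1.3, -0.3, -3.1, 0, 1], [0, 0, 2.5, -0.4, -5.9, 0, 1], [0, 0, 3.6, -0.4, -8.5, 0, 1], [0, 0, 4.5, -0.5, -10.7, 0, 1], [0, 0, 5.4, -0.5, -12.8, 0, 1]]

```text
time: 27.93
tool_pos: [447.3, 190.7, 84.7]
tcp_rot: [3.142, 0.0, -0.615]
contact_force: [-2.3, -0.0, -0.3]
grip_width: 0.4
```

send_rows:
  targets:
    - [[0, 0, 0.8, -0.3, -1.9, 0, 1], [0, 0, 1.5, -0.5, -3.5, 0, 1], [0, 0, 2.1, -0.7, -4.9, 0, 1], [0, 0, 2.6, -0.8, -6.1, 0, 1], [0, 0, 3, -0.9, -7.1, 0, 1]]

```text
time: 28.35
tool_pos: [451.2, 197.0, 84.9]
tcp_rot: [-3.141, -0.0, -0.668]
contact_force: [-0.6, 0.1, -0.4]
grip_width: 0.6
```

```bash
python3 st.py
python3 - <<'E'
from h import *
for n in ("top",):
    im=capture(n); cv2.imwrite(f"pics/raw_t15.png",im[:,:,::-1]); cv2.imwrite(f"pics/{n}15.png",cv2.resize(im[140:255,170:290,::-1],None,fx=5,fy=5,interpolation=cv2.INTER_CUBIC)[:600])
E
```

```text
t 28.35 tool r 136.0 (want 137.1) tool ang 147.66 -> contact pin ang 137.58 yaw-180 137.98000000000002 F [-0.6  0.1 -0.4] z 84.9
```

View pics/top15.png

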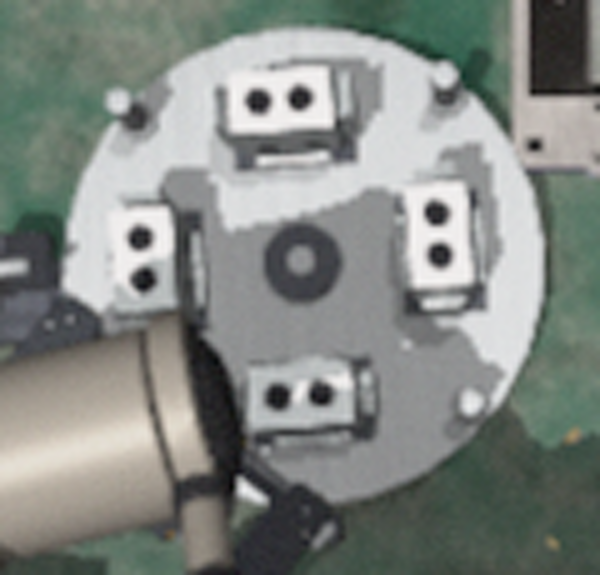

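Pins and bores look about 1° short of the detent and possibly still moving. I'll hold a moment and measure the angle.

send_rows:
  targets:
    - [[0, 0, 0, 0, 0, 0, 1], [0, 0, 0, 0, 0, 0, 1], [0, 0, 0, 0, 0, 0, 1], [0, 0, 0, 0, 0, 0, 1], [0, 0, 0, 0, 0, 0, 1]]

```text
time: 28.82
tool_pos: [450.8, 196.8, 84.8]
tcp_rot: [-3.142, 0.0, -0.667]
contact_force: [-0.3, -0.4, 0.7]
grip_width: 0.6
```

```bash
python3 st.py
python3 - <<'E'
from h import *
im=capture("top"); cv2.imwrite(f"pics/raw_t16.png",im[:,:,::-1]); cv2.imwrite(f"pics/top16.png",cv2.resize(im[140:255,170:290,::-1],None,fx=5,fy=5,interpolation=cv2.INTER_CUBIC)[:600])
# shift of pin/bore patches against the start picture
a=cv2.imread("pics/raw_top.png",0)
for nm in ("raw_t15","raw_t16"):
    b=cv2.imread(f"pics/{nm}.png",0)
    for k,(x,y) in dict(bl=(123,98),br=(450,78),fr=(468,405),B=(282,99),R=(438,236)).items():
        c,r=x/5+170,y/5+140; c,r=int(c),int(r)
        h=6; t=cv2.resize(a[r-h:r+h+1,c-h:c+h+1],None,fx=8,fy=8,interpolation=cv2.INTER_CUBIC)
        s=cv2.resize(b[r-h-4:r+h+5,c-h-4:c+h+5],None,fx=8,fy=8,interpolation=cv2.INTER_CUBIC)
        _,v,_,l=cv2.minMaxLoc(cv2.matchTemplate(s,t,cv2.TM_CCOEFF_NORMED)); print(nm,k,round(v,2),"dcol",l[0]/8-4,"drow",l[1]/8-4)
E
```

```text
t 28.82 tool r 136.3 (want 137.1) tool ang 147.82 -> contact pin ang 137.74 yaw-180 138.07999999999998 F [-0.3 -0.4  0.7] z 84.8
raw_t15 bl 0.98 dcol -0.625 drow 0.625
raw_t15 br 0.98 dcol -0.625 drow -0.5
raw_t15 fr 0.63 dcol 0.5 drow -0.375
raw_t15 B 0.99 dcol -0.5 drow 0.0
raw_t15 R 0.98 dcol 0.0 drow -0.625
raw_t16 bl 0.99 dcol 0.0 drow 0.0
raw_t16 br 1.0 dcol 0.0 drow 0.0
raw_t16 fr 0.65 dcol -0.125 drow 0.25
raw_t16 B 0.99 dcol 0.0 drow 0.0
raw_t16 R 0.99 dcol 0.0 drow 0.0
```

View pics/top16.png

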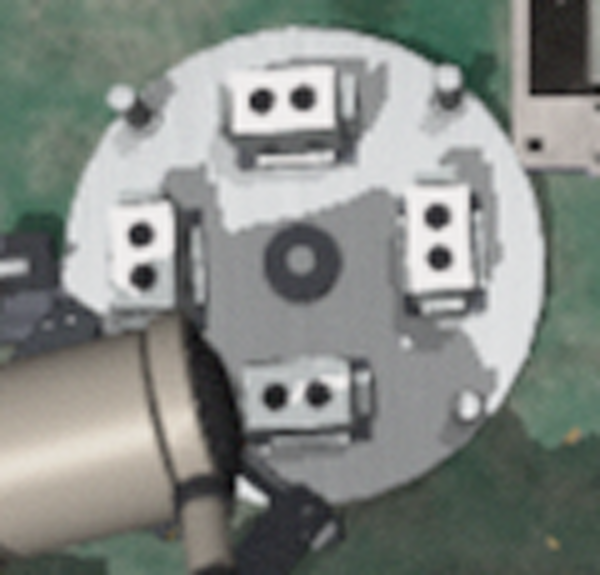

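The disc has drawn in. Every pattern now matches its detent position to about 0.1 px, and contact is lost. Backing off and lifting away.

send_rows:
  targets:
    - [[0, 0, 0, -1, 2, 0, 1], [0, 0, 0, -2, 5, 0, 1], [0, 0, 0, -3, 8, 0, 1], [0, 0, 0, -4, 10, 0, 1], [0, 0, 0, -4, 10, 0, 1]]

```text
time: 29.28
tool_pos: [440.9, 191.2, 84.8]
tcp_rot: [3.141, 0.0, -0.667]
contact_force: [0.4, -0.1, -0.5]
grip_width: 0.3
```

send_rows:
  targets:
    - [[0, 0, 0, 0, 0, -10, 1], [0, 0, 0, 0, 0, -40, 1], [0, 0, 0, 0, 0, -75, 1], [0, 0, 0, 0, 0, -110, 1], [0, 0, 0, 0, 0, -145, 1]]

```text
time: 29.7
tool_pos: [441.1, 191.3, 231.4]
tcp_rot: [3.141, 0.0, -0.667]
contact_force: [0.6, 0.5, -0.8]
grip_width: 0.7
```

```bash
python3 g.py 390 20 240 -10
```

```text
t 29.7 pos [441.1 191.3 231.4] rpy [180.    0.  -38.2] F [ 0.6  0.5 -0.8] w 0.7
-> [390.0, 20.0, 240.0, -10.0] turn [ 1.000e-02  2.000e-02 -2.823e+01] shift [ 65.9 166.2  -8.5] len 179.0
```

Moving aside so the cameras can see the result.

send_rows:
  targets:
    - [[0, 0, -5, 13, 33, -2, 1], [0, 0, -11, 26, 66, -4, 1], [0, 0, -17, 39, 99, -6, 1], [0, 0, -22, 52, 132, -8, 1], [0, 0, -28, 66, 166, -9, 1]]

```text
time: 30.12
tool_pos: [390.6, 21.4, 239.1]
tcp_rot: [3.142, -0.001, -0.181]
contact_force: [0.2, -0.3, 0.2]
grip_width: 0.7
```

send_rows:
  targets:
    - [[0, 0, 0, 0, 0, 0, 1], [0, 0, 0, 0, 0, 0, 1], [0, 0, 0, 0, 0, 0, 1], [0, 0, 0, 0, 0, 0, 1], [0, 0, 0, 0, 0, 0, 1]]

```text
time: 30.53
tool_pos: [391.6, 23.7, 238.6]
tcp_rot: [-3.141, 0.0, -0.185]
contact_force: [0.1, -0.2, 1.0]
grip_width: 0.6
```

```bash
python3 g.py
python3 - <<'E'
from h import *
for n in ("scene","top"):
    im=capture(n); cv2.imwrite(f"pics/raw_{n}20.png",im[:,:,::-1]); cv2.imwrite(f"pics/{n}20.png",cv2.resize(im[130:280,120:370,::-1],None,fx=3.2,fy=3.2,interpolation=cv2.INTER_CUBIC))
a=cv2.imread("pics/raw_top.png",0); b=cv2.imread("pics/raw_top20.png",0)
for k,(x,y) in dict(bl=(123,98),br=(450,78),fl=(143,425),fr=(468,405),B=(282,99),L=(141,254),R=(438,236)).items():
    c,r=int(x/5+170),int(y/5+140); h=6
    t=cv2.resize(a[r-h:r+h+1,c-h:c+h+1],None,fx=8,fy=8,interpolation=cv2.INTER_CUBIC)
    s=cv2.resize(b[r-h-4:r+h+5,c-h-4:c+h+5],None,fx=8,fy=8,interpolation=cv2.INTER_CUBIC)
    _,v,_,l=cv2.minMaxLoc(cv2.matchTemplate(s,t,cv2.TM_CCOEFF_NORMED)); print(k,round(v,2),l[0]/8-4,l[1]/8-4)
E
```

```text
t 30.53 pos [391.6  23.7 238.6] rpy [-180.     0.   -10.6] F [ 0.1 -0.2  1. ] w 0.6
bl 0.99 0.0 0.0
br 1.0 0.0 0.0
fl 1.0 0.0 0.0
fr 0.74 -0.375 0.125
B 0.99 0.0 0.0
L 0.98 0.125 0.125
R 0.99 0.0 0.0
```

View pics/scene20.png

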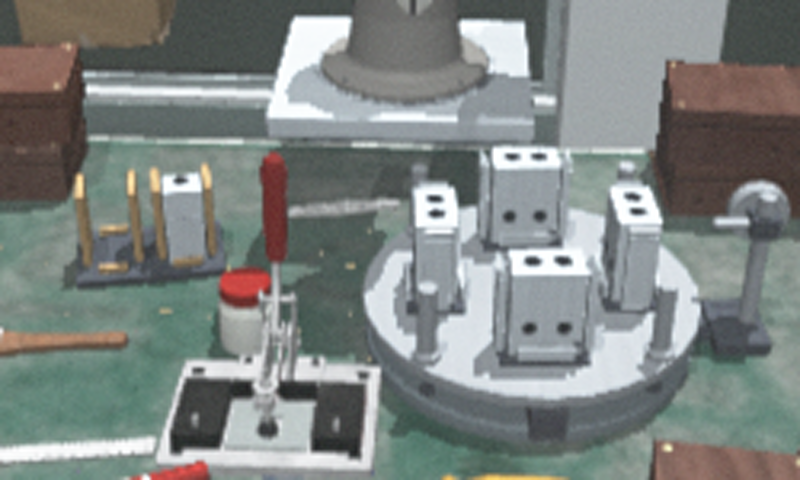

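View pics/top20.png

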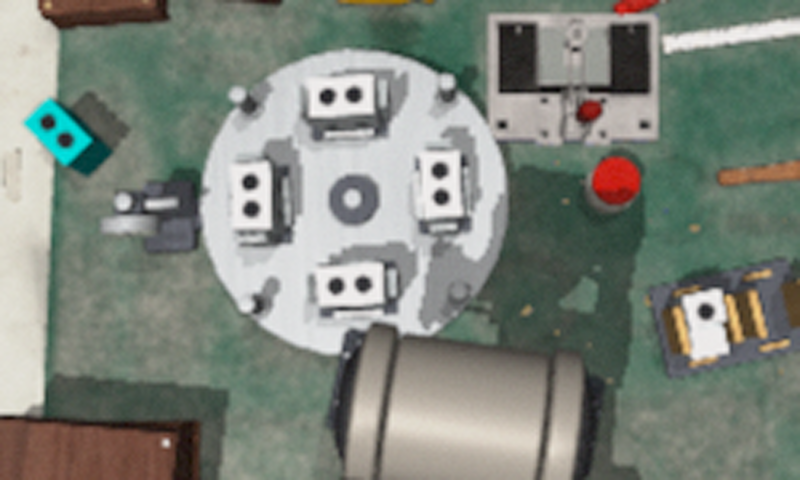

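All four blocks stand seated at the four positions. The loaded one is at the gauge at (252,195) in the top view, and the jar (615,182), stepped block (705,325) and turquoise look-alike (65,130) are untouched. Handing in.

```bash
python3 -c "
from plant import *
print(close_job())"
```

```text
the job is handed in; nothing more can be done
None
```

The job is done and handed in at about 30.6 s of the 67 s allowed; the hand-in reports no verdict.

- **Loading:** I took the plain block from the rack's right-hand slot (as the top view shows it) and stood it upright on free bench. I then gripped it by its other pair of faces and seated it in the empty nest. It touched the floor where expected (TCP at 91.4 mm), then I let go.
- **Indexing:** I pushed the pin round the arc with shut fingers. The highest force reading was about 17 N, at the detent. I stopped about 2–3° short and the detent drew the disc in. The first picture after stopping showed it about 1° short, because it was still moving. The next one showed it home.
- **Final checks:**
  - In the last top picture, three of the four pins match their detent positions at the picture's resolution, and the blocks at the back, left and right do so within about 0.1 px.
  - The front-right pin patch matched poorly (score 0.74, offset about 0.4 px), probably because it lay in the arm's shadow.
  - The loaded block is in line with the gauge. By eye, the stepped block, jar and turquoise block have not moved.
  - The arm was clear of everything.

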